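# Pack the tool case and fasten its lid

## Robot

A 6-joint arm with a two-finger parallel gripper is mounted at the origin on the work surface. World frame = base frame: x ahead of the robot, y to its left, z up, the work surface at z = 0. Lengths are in mm, angles in rad, forces in N, time in s.
With the tool pointing down it reaches from about 350 to 975 mm from the base axis. Payload 7.1 kg.
Tool frame: the origin (TCP) lies at the very end of the fingers, on their centre line; the grasp point (between the pads) lies 19 mm behind it; y points along the fingers, x is the direction in which the jaws open and shut, and the axes are right-handed (so a half turn about y gives the same grasp; the last joint's range is limited). The gripper opens to 88 mm and grips with 3 to 60 N. Pads are 20 mm wide; open, the fingers measure 115 mm over their backs; the gripper's body (75 mm by 178 mm) begins 61 mm behind the grasp point.
Start: joints at [1.096, 0.423, 1.63, -0, 1.089, -0.019], TCP at [275.08, 561.191, 222.675] pointing down, gripper open.
Joint ranges: [-3, 3], [-0.9, 2.11], [0.09, 2.58], [-1.31, 4.45], [0.11, 2.69], [-2.54, 2.54]. Speed limits (rad/s): [2.39, 2.39, 3.01, 3.14, 3.14, 3.14].

## Interface

Orientations are given as a rotation vector (axis times angle).
In Python, from workcell import ctrl gives the robot as it stands. The module is installed in compiled form; this text tells all that it offers.
- The arm moves only by the tool jog_arm, never from a script. Its argument "steps" is a list of rows, each an object with "turn": the turn, a rotation vector about the world's x, y, z scaled (see below), a list of three; "dp": the shift along the world's x, y, z scaled (see below), a list of three; "claw": the opening, from 0 (shut) to 1 (fully open). In form: [{"turn": [wx, wy, wz], "dp": [x, y, z], "claw": claw}, ...]. A call has 1 to 12 rows; each row is the pose to reach, as a shift and turn from the pose measured when the call began, turning the shorter way round; what a row does not reach only later rows make up. The controller multiplies each number of a shift by 80 mm and each number of a turn by pi rad. A row lasts 1/12 s, in which the tool goes at most 41.7 mm and 7.16 degrees, less where a joint would pass 70% of its speed; a pose out of reach is approached as far as the arm can. A call with a number of a shift or a turn outside -1 to 1 is refused whole. A call with a gripper value outside its range is refused whole. The fingers move at their own pace and stop on an object; the grip force is fixed at half the most. Time passes only in rows, so rows that repeat a pose let the fingers close. It gives the time, the measured TCP pose, the force and the opening at its end, in the units of the state.
- ctrl.get_obs(): the state, without advancing time (a new reading comes with each control period).
- ctrl.get_image(name): name is "scene" or "top" or "wrist"; returns a dict with "img" (400x640x3 uint8, red, green, blue), "range_z" (400x640 float32, mm along the optical axis (not along the pixel's ray), 0 where there is no reading), "fovy" (degrees; the focal length in pixels is half the picture's height over the tangent of half this angle, whatever the lens; pixels are square), "cx", "cy" (the principal point, pixels), "camera_from_world" (4x4, takes a point from world to camera coordinates); the wrist camera has in their place "hand_eye" (4x4, takes a point from camera to tool coordinates, whose origin is the TCP and whose axes are the tool frame's). Camera axes: x right, y down, z forward; pixel columns grow to the right and rows downward; lengths in mm; the calibration is good to about 2 mm. A picture is of the moment at which its call begins: read the wrist's pose just before it.
- ctrl.close_job(): hands the job in, once; it reports no verdict.
The state is a dict: "t": time; "qpos": joint angles; "qvel": joint speeds; "joint_torque": joint torques, N m; "ee_pos": TCP position; "orientation": TCP orientation; "ft_force": force on the tool from outside, world axes, zero at the start; "moment": the same for the moment, N m; "width": finger opening in mm.
Only numpy, scipy, OpenCV 4.12 (cv2) and the standard library are available. Lean on these libraries where they do the work, as an engineer would, in place of code of your own. Each camera call takes 0.05 s, during which the arm holds its last target.

## Task

Put the tools away: lay every screwdriver in the yellow-lined compartment of the tool case and every spanner in the blue-lined one. Once all are in, shut the clear lid fully, and only then turn the red turnbutton all the way round so that it lies across the lid's edge and secures it. Leave the other things on the bench where they are.

Things in the scene. Friction and masses are not known exactly. Their poses are not given: they have to be found in the camera images.
- case: Fixed grey open-topped tool case, 210 (x) x 300 (y) x 60 mm high, walls, divider and floor 6 mm thick. Origin: centre of its underside, on the bench; its x axis points away from the robot towards the hinge side. A divider along x (4 mm lower than the rim) splits it into two equal compartments, each 198 (x) x 141 (y) mm inside, centred at y = +73.5 and -73.5 mm.
- liner_yellow: Fixed yellow floor liner, 192 x 135 x 3 mm, filling the floor of one compartment (left or right, it varies): the screwdrivers' compartment. Origin: centre of its underside, 6 mm above the bench; axes parallel to the case's. The rim of the case is 54 mm above this origin.
- liner_blue: Fixed blue floor liner, same size and origin as the yellow one, in the other compartment: the spanners' compartment.
- lid (a joint): Angle of the clear, orange-bordered lid: 210 mm from hinge to front edge, 300 mm wide, 8 mm thick, hinged along the case's far (+x) top edge. 0 = shut flat on the rim (its top then 67 mm above the bench), 1.57 = upright, stop at 1.66 rad. It starts open at 1.48 to 1.62; a stiff hinge keeps it where it is left (0.4 N m, about 3 N near the edge, moves it).
- lid_hinge (a point): Middle of the lid's hinge line, which runs along the case's y axis, at x = +105 mm, z = 60 mm in the case frame.
- lid_edge (a point): Middle of the lid's free (front) edge, on the outer face, 210 mm from the hinge line.
- turnbutton (a joint): Angle of the red turnbutton about a vertical axis, counter-clockwise from above. 0 = its bar lies along the case's y axis, clear of the lid (unfastened); 1.57 (stop) = bar along the case's x axis with one end over the lid's front edge (fastened). It starts at 0 to 0.2 and stays where it is left (friction 0.06 N m).
- turnbutton_grip (a point): Grip point on the turnbutton's axis, 23 mm in front of the case's front wall, 94 mm above the bench. The turnbutton is a 94 x 22 x 8 mm bar, its top 76 mm above the bench, carrying an upright fin along its length: 60 mm long, 12 mm thick, up to 106 mm above the bench; pinch the fin from above and turn.
- driver1: Screwdriver with a yellow handle and a steel blade (may be absent), about 0.12 kg, lying flat. Handle 85 long x 26 wide x 24 mm high, steel shaft 7 mm thick reaching to 104 mm from the origin along +x; handle end at x = -42.5 mm. Origin: underside of the middle of the handle.
- driver2: Screwdriver with an orange handle and a steel blade (may be absent), about 0.12 kg, lying flat. Handle 85 long x 26 wide x 24 mm high, steel shaft 7 mm thick reaching to 104 mm from the origin along +x; handle end at x = -42.5 mm. Origin: underside of the middle of the handle.
- driver3: Screwdriver with a green handle and a steel blade (may be absent), about 0.12 kg, lying flat. Handle 85 long x 26 wide x 24 mm high, steel shaft 7 mm thick reaching to 104 mm from the origin along +x; handle end at x = -42.5 mm. Origin: underside of the middle of the handle.
- spanner1: Steel combination spanner (may be absent), about 0.13 kg, lying flat. 157 mm long along its x axis (-80 to +77 mm), 10 mm thick; the straight middle is 14 mm wide, from x = -50 to +45 mm, the ring end (+x) and open jaw (-x) are 30 mm wide. Origin: underside of its middle.
- spanner2: Steel combination spanner (may be absent), about 0.13 kg, lying flat. 157 mm long along its x axis (-80 to +77 mm), 10 mm thick; the straight middle is 14 mm wide, from x = -50 to +45 mm, the ring end (+x) and open jaw (-x) are 30 mm wide. Origin: underside of its middle.
- spanner3: Steel combination spanner (may be absent), about 0.13 kg, lying flat. 157 mm long along its x axis (-80 to +77 mm), 10 mm thick; the straight middle is 14 mm wide, from x = -50 to +45 mm, the ring end (+x) and open jaw (-x) are 30 mm wide. Origin: underside of its middle.
- oil_tin: Upright dark tin with white cap, 32 x 62 x 152 mm; leave alone. Origin: centre of its underside.
- mug: Blue mug, 80 mm across, 90 mm high; leave alone. Origin: centre of its underside.
- screw_jar: Glass jar with steel cap, 68 mm across, 85 mm high; leave alone. Origin: centre of its underside.
- spray_can: Yellow can, 56 mm across, 150 mm high; leave alone. Origin: centre of its underside.
- battery: Black tool battery block, 75 x 110 x 60 mm; leave alone. Origin: centre of its underside.
- tape_roll: Black roll of tape, 56 mm across, 19 mm high, lying among the tools; leave alone. Origin: centre of its underside.
- tape_measure: Blue tape measure, 55 x 46 x 32 mm, lying among the tools; leave alone. Origin: centre of its underside.
Mind the look-alikes: they are no part of the job. There is more than one size of the driver1; the one meant has the size given above. Leave any purple look-alike of the spanner3 alone.

How it is judged (in metres and radians):
On the way, in this order (a step that is already met when the one before it is completed fails the run):
1. every screwdriver is in the yellow-lined compartment and every spanner in the blue-lined one (x of driver1 in the frame of liner_yellow between -0.09 and 0.09 m and y of driver1 in the frame of liner_yellow between -0.07 and 0.07 m and z of driver1 in the frame of liner_yellow between -0.01 and 0.06 m and x of driver2 in the frame of liner_yellow between -0.09 and 0.09 m and y of driver2 in the frame of liner_yellow between -0.07 and 0.07 m and z of driver2 in the frame of liner_yellow between -0.01 and 0.06 m and x of driver3 in the frame of liner_yellow between -0.09 and 0.09 m and y of driver3 in the frame of liner_yellow between -0.07 and 0.07 m and z of driver3 in the frame of liner_yellow between -0.01 and 0.06 m and x of spanner1 in the frame of liner_blue between -0.09 and 0.09 m and y of spanner1 in the frame of liner_blue between -0.07 and 0.07 m and z of spanner1 in the frame of liner_blue between -0.01 and 0.06 m and x of spanner2 in the frame of liner_blue between -0.09 and 0.09 m and y of spanner2 in the frame of liner_blue between -0.07 and 0.07 m and z of spanner2 in the frame of liner_blue between -0.01 and 0.06 m and x of spanner3 in the frame of liner_blue between -0.09 and 0.09 m and y of spanner3 in the frame of liner_blue between -0.07 and 0.07 m and z of spanner3 in the frame of liner_blue between -0.01 and 0.06 m), for 0.2 s.
2. the lid is shut (all of step 1 and value of joint lid below 0.06 rad), for 0.2 s.
3. the turnbutton is turned across the lid (value of joint lid below 0.06 rad and value of joint turnbutton above 1.35 rad), for 0.2 s.
At the end, for the whole second after the job is handed in: Each screwdriver present is in the yellow-lined compartment and each spanner in the blue-lined one (origin within 90 mm of the liner centre in x, 70 mm in y, 60 mm in height), the lid is within 0.06 rad of shut and the turnbutton beyond 1.35 rad (all of step 1 and all of step 3); the robot touches nothing.
It fails at once if a bystander (tin, mug, jar, can, battery, tape roll, tape measure) is moved more than 8 cm from where it stood (distance of any of oil_tin, mug, screw_jar, spray_can, battery, tape_roll, tape_measure from where it was at the start of the episode above 0.08 m).
It fails at once if a standing bystander (tin, mug, jar, can) is knocked over (angle between any of oil_tin, mug, screw_jar, spray_can's own z axis and vertical above 0.6 rad).
It fails at once if the turnbutton is turned across before the lid is shut (value of joint turnbutton above 1 rad and value of joint lid above 0.15 rad).
Of driver1, driver2, driver3, spanner1, spanner2, spanner3 only 4 to 6 are there at a start; the rules pass over those that are not, and their reading is None.
At some moment in a run one of driver1, driver2, driver3, spanner1, spanner2, spanner3 may be knocked a few centimetres aside while the robot is not near it.
Once in a run the grip may slacken for a moment while it holds something.
It also fails if it takes over 210 s, if anything falls off the work surface, if the arm or the gripper's body presses on something with over 40 N, if the wrist force passes 120 N, or if a joint passes its speed limit or range.

## Working session

There is one attempt and no reset: what is moved stays moved. The work goes in short steps, Python scripts to look and compute and a tool call to move; the robot and the scene stay as the last step left them, time stands still between calls to the robot, and variables do not carry over. Pictures are saved under pics/ and viewed, and the job is handed in when it is done.

Besides the shell and the picture viewer there is one more tool, called after "Request:" by a JSON object that holds its "api" and its "payload". jog_arm: Moves the arm, as the interface text tells. Its arguments: {"type":"object","properties":{"steps":{"type":"array","items":{"type":"object","properties":{"turn":{"type":"array","items":{"type":"number"}},"dp":{"type":"array","items":{"type":"number"}},"claw":{"type":"number"}}}}},"required":["steps"]}

```bash
ls; mkdir -p pics
cat > h.py <<'E'
import numpy as np, cv2
from workcell import ctrl
from scipy.spatial.transform import Rotation as R
def cam(n):
    d=ctrl.get_image(n); f=200/np.tan(np.radians(d['fovy'])/2)
    return d,f
def save(n,fn):
    o=ctrl.get_obs(); d,f=cam(n); cv2.imwrite('pics/'+fn+'.png',d['img'][:,:,::-1]); 
    z=d['range_z']; 
    v,u=np.mgrid[0:400,0:640]
    P=np.stack([(u-d['cx'])*z/f,(v-d['cy'])*z/f,z],-1)
    if n=='wrist':
        T=np.eye(4);T[:3,:3]=R.from_rotvec(o['orientation']).as_matrix();T[:3,3]=o['ee_pos'];M=T@np.array(d['hand_eye'])
    else: M=np.linalg.inv(np.array(d['camera_from_world']))
    W=P@M[:3,:3].T+M[:3,3]; W[z==0]=np.nan
    np.savez('pics/'+fn+'.npz',img=d['img'],W=W,M=M,f=f,c=[d['cx'],d['cy']])
    return d['img'],W
E
python3 - <<'E'
from h import *
print(ctrl.get_obs())
for n in ['scene','top','wrist']:
    i,W=save(n,n+'0'); print(n, np.isnan(W[:,:,0]).mean(), np.load(f'pics/{n}0.npz')['M'][:3,3])
E
```

```text
pics
{'t': 0.0, 'qpos': array([ 1.09600501e+00,  4.23856281e-01,  1.63069396e+00, -3.65258618e-06,
        1.08859784e+00, -1.90160736e-02]), 'qvel': array([-7.86944220e-05, -6.55202349e-04,  1.62613115e-03, -2.44504747e-03,
        1.91148617e-03, -1.11442822e-03]), 'joint_torque': array([-4.01046127e-03, -5.44615495e+01, -2.73669881e+01,  6.41735131e-02,
        2.26350379e-02, -1.03307100e-04]), 'ee_pos': array([274.82861419, 560.70591409, 221.89050406]), 'orientation': array([-1.39181744, -0.86627936,  0.86846575]), 'ft_force': array([ 0.43391026,  0.92447516, -0.23441901]), 'moment': array([0.01916653, 0.03441897, 0.04469824]), 'width': 87.6604647050684}
scene 0.00452734375 [1152.3994136  -885.39014268  925.76092719]
top 0.0038515625 [ 226.64631275    5.27674995 1549.87128178]
wrist 0.003890625 [201.62129828 597.57009476 382.38919887]
```

View pics/top0.png

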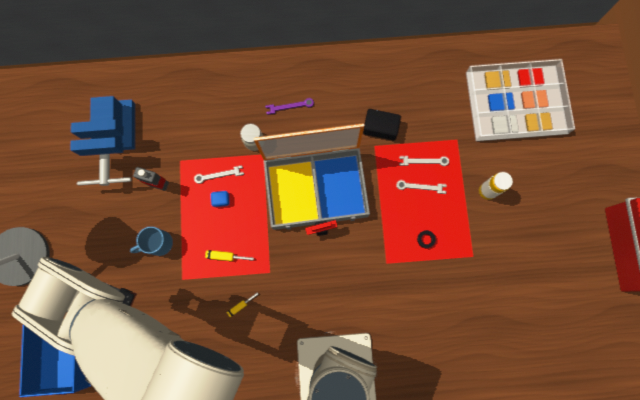

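View pics/scene0.png

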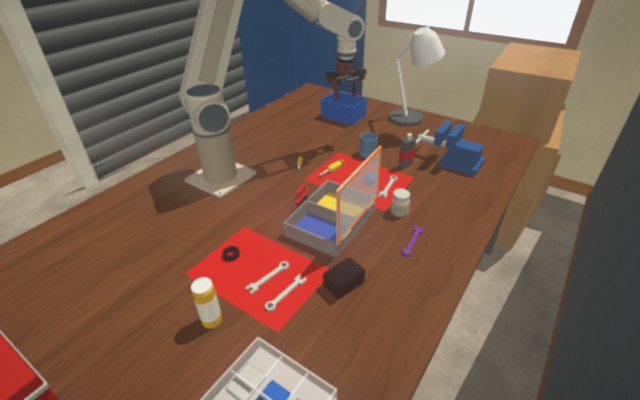

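View pics/wrist0.png

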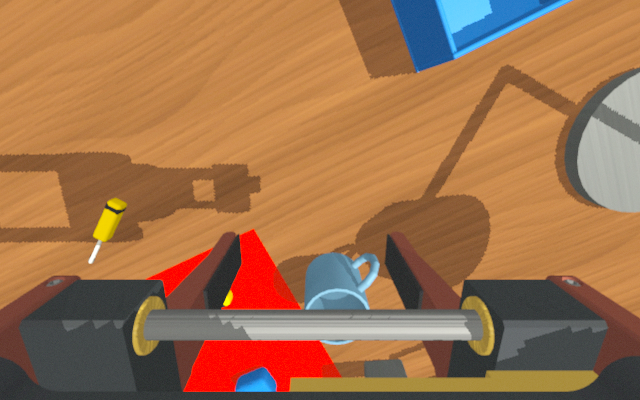

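Top view: a yellow driver on the left mat (230,256), a smaller yellow one off the mat (242,304), and spanners at (218,174), (425,160) and (421,186). The purple look-alike is at (290,105). The case is at (317,190), yellow compartment on the left and blue on the right. The red turnbutton is at (321,229). Next I measure these.

```bash
cat > meas.py <<'E'
from h import *
import sys
def comps(fn):
    D=np.load('pics/'+fn+'.npz'); img=D['img']; W=D['W']
    hsv=cv2.cvtColor(img,cv2.COLOR_RGB2HSV); H,S,V=[hsv[...,k].astype(int) for k in range(3)]
    return img,W,H,S,V
def ray(fn,uv,z):
    D=np.load('pics/'+fn+'.npz');M=D['M'];c=D['c'];f=float(D['f'])
    uv=np.atleast_2d(uv).astype(float)
    r=np.c_[(uv-c)/f,np.ones(len(uv))]@M[:3,:3].T
    return M[:3,3]+r*((z-M[2,3])/r[:,2])[:,None]
def blob(fn,mask,amin=20,z=None):
    img,W,*_=comps(fn)
    n,L,st,ce=cv2.connectedComponentsWithStats(mask.astype(np.uint8),connectivity=8)
    for k in range(1,n):
        if st[k,4]<amin: continue
        v,u=np.nonzero(L==k); P=W[v,u]; 
        zz=np.nanmedian(P[:,2])
        X=ray(fn,np.c_[u,v],z if z is not None else zz)[:,:2].astype(np.float32)
        (cx,cy),(w,h),a=cv2.minAreaRect(X)
        print(st[k,4],'px',np.round(ce[k]),'z %.0f-%.0f med %.0f'%(*np.nanpercentile(P[:,2],[5,95]),zz),'rect',round(cx),round(cy),'size %.0f %.0f ang %.1f'%(w,h,a), 'mean',X.mean(0).round())
E
python3 - <<'E'
from meas import *
fn='top0'
img,W,H,S,V=comps(fn)
reg=np.zeros(H.shape,bool); reg[90:335,160:480]=1
print('yellow');blob(fn,(H>18)&(H<35)&(S>150)&(V>120)&reg)
print('bluish');blob(fn,(H>100)&(H<130)&(S>120)&(V>60)&reg)
print('orange/brown red');blob(fn,((H<5)|(H>174))&(S>190)&(V>120)&reg)
print('white');blob(fn,(S<60)&(V>130)&reg)
# mats
for (u,v) in [(200,220),(450,200),(317,190),(292,190),(343,190),(321,232),(231,256),(240,305),(218,174),(425,160),(421,186),(205,178),(288,195)]:
    print((u,v),W[v,u].round())
big=cv2.resize(img[90:340,150:490],None,fx=2.3,fy=2.3,interpolation=cv2.INTER_CUBIC); cv2.imwrite('pics/topbig0.png',big[:,:,::-1])
# points
E
```

```text
yellow
2462 px [293. 193.] z 4-16 med 10 rect 554 92 size 187 135 ang 3.2 mean [553.  92.]
187 px [221. 255.] z 19-30 med 24 rect 372 322 size 71 24 ang 79.8 mean [372. 322.]
104 px [238. 307.] z 12-23 med 18 rect 214 279 size 19 50 ang 32.5 mean [214. 279.]
bluish
2422 px [339. 187.] z 4-16 med 10 rect 562 -55 size 186 134 ang 3.3 mean [561. -55.]
233 px [220. 198.] z 25-37 med 32 rect 549 320 size 53 45 ang 88.2 mean [548. 319.]
orange/brown red
9074 px [422. 203.] z -4-8 med 2 rect 500 -315 size 271 381 ang 89.9 mean [ 492. -314.]
9146 px [224. 218.] z -4-7 med 2 rect 500 315 size 381 271 ang 0.0 mean [493. 314.]
212 px [320. 227.] z 68-111 med 80 rect 427 11 size 23 95 ang 9.7 mean [428.  13.]
67 px [426. 239.] z -5-8 med 2 rect 375 -312 size 25 25 ang 85.5 mean [ 375. -313.]
white
392 px [475. 111.] z 1-52 med 23 rect 762 -510 size 33 172 ang 82.0 mean [ 774. -516.]
282 px [250. 133.] z 77-93 med 85 rect 734 207 size 56 61 ang 87.5 mean [736. 208.]
220 px [424. 161.] z 5-17 med 11 rect 623 -333 size 154 26 ang 85.5 mean [ 624. -332.]
445 px [316. 201.] z 8-66 med 60 rect 552 18 size 206 301 ang 2.1 mean [513.  21.]
223 px [218. 174.] z 5-17 med 11 rect 631 325 size 28 151 ang 6.9 mean [631. 324.]
218 px [422. 187.] z 5-16 med 11 rect 541 -314 size 152 27 ang 80.8 mean [ 541. -316.]
30 px [243. 258.] z 13-20 med 15 rect 361 257 size 56 4 ang 79.2 mean [361. 257.]
21 px [253. 296.] z 0-17 med 10 rect 242 235 size 5 34 ang 31.1 mean [242. 234.]
(200, 220) [489. 388.   8.]
(450, 200) [ 492. -403.   -1.]
(317, 190) [545.  15.  57.]
(292, 190) [562.  94.   8.]
(343, 190) [550. -67.   5.]
(321, 232) [414.  12.  71.]
(231, 256) [368. 292.  25.]
(240, 305) [220. 272.  20.]
(218, 174) [633. 326.   9.]
(425, 160) [ 624. -335.   19.]
(421, 186) [ 543. -314.   10.]
(205, 178) [623. 368.  10.]
(288, 195) [546. 108.  12.]
```

View pics/topbig0.png

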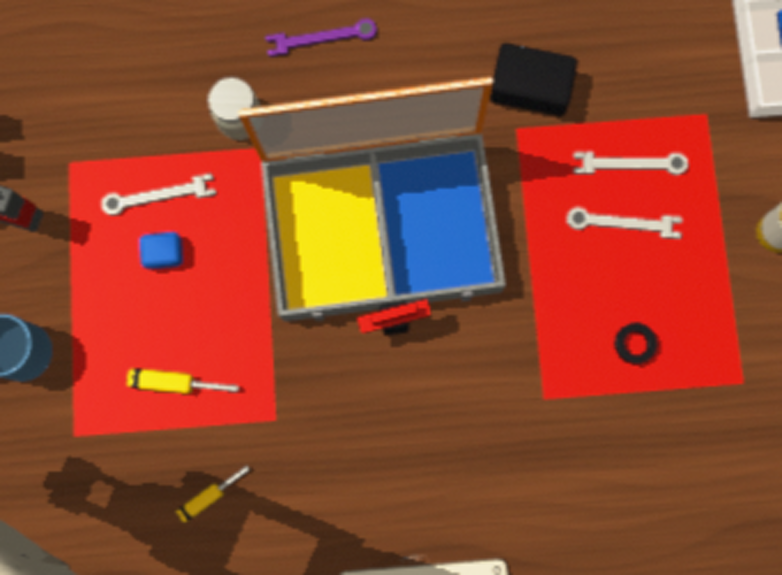

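```bash
cat >> meas.py <<'E'
def st():
    o=ctrl.get_obs(); m=R.from_rotvec(o['orientation']).as_matrix()
    print('t %.2f'%o['t'],'pos',o['ee_pos'].round(1),'toolx yaw %.1f'%np.degrees(np.arctan2(m[1,0],m[0,0])),'tooly',m[:,1].round(3),'F',o['ft_force'].round(1),'w %.1f'%o['width'],'q1 %.2f q6 %.2f'%(o['qpos'][0],o['qpos'][5]))
E
python3 - <<'E'
from meas import *
st()
img,W,H,S,V=comps('top0')
# bystanders
for n,m in [('dark battery',(V<45)&(W[...,2]>40)),('cap can',(W[...,2]>120)),('mug',(H>95)&(H<115)&(W[...,2]>70)&(S>60)),('lidorange',(H>5)&(H<20)&(S>120)&(W[...,2]>90)&(V>120))]:
    m=m.copy(); m[:90]=0; m[300:]=0; m[:,:130]=0; m[:,530:]=0
    print(n); blob('top0',m)
E
```

```text
t 0.15 pos [274.9 560.8 222.1] toolx yaw 63.9 tooly [-0.001 -0.001 -1.   ] F [-0.   1.   0.5] w 88.0 q1 1.10 q6 -0.02
dark battery
776 px [382. 123.] z 48-66 med 60 rect 743 -205 size 106 79 ang 73.0 mean [ 743. -205.]
42 px [156. 179.] z 92-127 med 113 rect 604 490 size 15 25 ang 66.4 mean [604. 490.]
24 px [323. 232.] z 41-69 med 62 rect 413 9 size 7 31 ang 3.7 mean [413.   8.]
29 px [131. 296.] z 335-349 med 345 rect 264 470 size 19 9 ang 0.1 mean [263. 472.]
cap can
1937 px [309. 139.] z 131-273 med 214 rect 658 24 size 55 310 ang 3.2 mean [659.  25.]
239 px [145. 175.] z 124-153 med 131 rect 615 515 size 66 33 ang 68.7 mean [616. 515.]
339 px [501. 182.] z 126-156 med 149 rect 508 -516 size 54 64 ang 37.4 mean [ 508. -517.]
51 px [132. 295.] z 306-348 med 338 rect 264 471 size 14 20 ang 90.0 mean [264. 472.]
mug
251 px [149. 241.] z 73-95 med 85 rect 429 519 size 94 78 ang 78.5 mean [426. 521.]
lidorange
132 px [310. 133.] z 261-275 med 268 rect 661 21 size 11 212 ang 3.3 mean [659.  20.]
22 px [261. 140.] z 261-274 med 268 rect 651 152 size 4 41 ang 5.4 mean [651. 154.]
```

Request:
{"api": "jog_arm", "payload": {"steps": [{"dp": [0.5,-0.3,0],"turn": [0,0,0],"claw": 1},{"dp": [1,-0.66,0],"turn": [0,0,0],"claw": 1},{"dp": [1,-0.66,0],"turn": [0,0,0],"claw": 1},{"dp": [1,-0.66,0],"turn": [0,0,0],"claw": 1}]}}

```text
t: 0.48
ee_pos: [357.1, 506.2, 221.8]
orientation: [-1.393, -0.864, 0.866]
ft_force: [-0.2, 0.0, 0.2]
width: 88.0
```

Request:
{"api": "jog_arm", "payload": {"steps": [{"dp": [0.43,-0.28,0],"turn": [0,0,-0.039],"claw": 1},{"dp": [0.856,-0.566,0],"turn": [0,0,-0.079],"claw": 1},{"dp": [0.856,-0.566,0],"turn": [0,0,-0.079],"claw": 1}]}}

```text
t: 0.73
ee_pos: [429.2, 458.6, 221.8]
orientation: [-1.468, -0.667, 0.668]
ft_force: [0.2, -0.9, 0.6]
width: 88.0
```

Request:
{"api": "jog_arm", "payload": {"steps": [{"dp": [0.43,-0.28,0],"turn": [0,0,-0.039],"claw": 1},{"dp": [0.856,-0.566,0],"turn": [0,0,-0.079],"claw": 1},{"dp": [0.856,-0.566,0],"turn": [0,0,-0.079],"claw": 1}]}}

```text
t: 0.98
ee_pos: [501.4, 411.2, 221.8]
orientation: [-1.523, -0.469, 0.467]
ft_force: [-0.7, 0.8, 0.0]
width: 87.8
```

Request:
{"api": "jog_arm", "payload": {"steps": [{"dp": [0.43,-0.28,0],"turn": [0,0,-0.039],"claw": 1},{"dp": [0.856,-0.566,0],"turn": [0,0,-0.079],"claw": 1},{"dp": [0.856,-0.566,0],"turn": [0,0,-0.079],"claw": 1}]}}

```text
t: 1.23
ee_pos: [573.6, 363.8, 221.7]
orientation: [-1.558, -0.27, 0.266]
ft_force: [-1.2, 1.0, 0.8]
width: 87.4
```

Request:
{"api": "jog_arm", "payload": {"steps": [{"dp": [0.43,-0.28,0],"turn": [0,0,-0.039],"claw": 1},{"dp": [0.856,-0.566,-0.5],"turn": [0,0,-0.079],"claw": 1},{"dp": [0.856,-0.566,-1],"turn": [0,0,-0.079],"claw": 1},{"dp": [0.856,-0.566,-1],"turn": [0,0,-0.079],"claw": 1}]}}

```text
t: 1.57
ee_pos: [640.3, 317.0, 136.3]
orientation: [-1.576, -0.07, 0.076]
ft_force: [-2.4, 0.3, -1.1]
width: 87.9
```

```bash
cat > look.py <<'E'
from meas import *
import sys
def allt(fn):
    save('top',fn); img,W,H,S,V=comps(fn)
    reg=np.zeros(H.shape,bool); reg[90:335,160:480]=1
    print('yellow');blob(fn,(H>18)&(H<35)&(S>150)&(V>120)&reg&(W[...,2]<80))
    print('white');blob(fn,(S<60)&(V>130)&reg&(W[...,2]<40))
    print('blue');blob(fn,(H>100)&(H<130)&(S>120)&(V>60)&reg&(W[...,2]<80))
if __name__=='__main__':
    st(); allt(sys.argv[1])
    if len(sys.argv)>2: save('wrist',sys.argv[2])
E
python3 look.py top1 wrist1
```

```text
t 1.57 pos [640.3 317.  136.3] toolx yaw 5.3 tooly [-0.004 -0.006 -1.   ] F [-2.4  0.3 -1.1] w 87.9 q1 0.44 q6 0.35
yellow
2458 px [293. 193.] z 4-16 med 10 rect 554 92 size 188 135 ang 3.2 mean [553.  92.]
118 px [238. 307.] z -1-22 med 17 rect 215 279 size 21 49 ang 32.4 mean [215. 279.]
white
215 px [474. 115.] z 1-37 med 19 rect 763 -512 size 16 172 ang 90.0 mean [ 763. -511.]
63 px [478.  99.] z -1-28 med 5 rect 816 -534 size 10 74 ang 82.0 mean [ 819. -536.]
216 px [423. 161.] z 5-16 med 11 rect 623 -333 size 154 26 ang 85.5 mean [ 624. -331.]
59 px [237. 171.] z 6-15 med 11 rect 638 267 size 27 34 ang 7.2 mean [639. 267.]
213 px [422. 187.] z 6-17 med 11 rect 541 -314 size 152 27 ang 80.8 mean [ 540. -317.]
26 px [251. 297.] z -1-18 med 11 rect 240 238 size 5 43 ang 32.4 mean [239. 239.]
blue
2421 px [339. 187.] z 4-16 med 10 rect 562 -55 size 186 135 ang 3.3 mean [561. -55.]
```

View pics/wrist1.png

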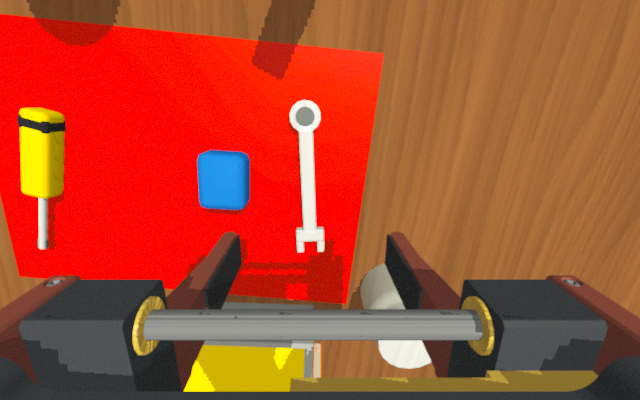

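View pics/top1.png

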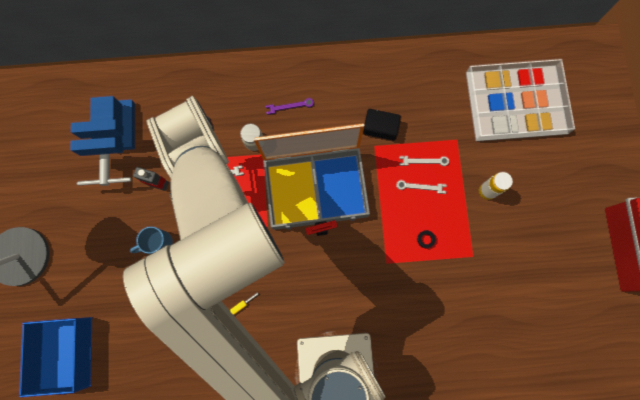

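Wrist view: the spanner runs from its ring (305,115) to its jaw (310,250), with the tape measure (223,180) beside it. Next I measure it from the wrist.

```bash
cat > wl.py <<'E'
from meas import *
import sys
fn=sys.argv[1]; z=float(sys.argv[2]) if len(sys.argv)>2 else None
st(); save('wrist',fn); img,W,H,S,V=comps(fn)
top=np.zeros(H.shape,bool); top[:270]=1
print('white'); blob(fn,(S<60)&(V>130)&top&(W[...,2]<40),200,z)
print('yellow'); blob(fn,(H>18)&(H<35)&(S>150)&(V>120)&top&(W[...,2]<40),200,z)
print('blue'); blob(fn,(H>100)&(H<130)&(S>120)&(V>60)&top&(W[...,2]<80),200,z)
E
python3 wl.py w2
```

```text
t 1.67 pos [639.3 318.2 138. ] toolx yaw 5.4 tooly [-0.005 -0.007 -1.   ] F [-0.6  0.  -0. ] w 87.6 q1 0.45 q6 0.35
white
2564 px [306. 172.] z 7-9 med 8 rect 632 327 size 30 156 ang 7.7 mean [631. 335.]
389 px [ 43. 223.] z 10-14 med 13 rect 362 256 size 58 8 ang 78.6 mean [362. 257.]
yellow
512 px [ 43. 116.] z 5-23 med 19 rect 387 368 size 39 12 ang 5.5 mean [387. 368.]
2759 px [ 43. 163.] z 4-23 med 21 rect 381 324 size 71 39 ang 81.1 mean [381. 324.]
blue
2717 px [224. 180.] z 19-31 med 30 rect 554 326 size 46 55 ang 1.8 mean [555. 327.]
```

Request:
{"api": "jog_arm", "payload": {"steps": [{"dp": [-0.09,0.09,-0.3],"turn": [0,0,0.012],"claw": 0.5},{"dp": [-0.09,0.09,-0.6],"turn": [0,0,0.012],"claw": 0.5},{"dp": [-0.09,0.09,-1],"turn": [0,0,0.012],"claw": 0.5},{"dp": [-0.09,0.09,-1],"turn": [0,0,0.012],"claw": 0.5},{"dp": [-0.09,0.09,-1],"turn": [0,0,0.012],"claw": 0.5}]}}

```text
t: 2.13
ee_pos: [632.1, 327.8, 61.4]
orientation: [-1.573, -0.104, 0.108]
ft_force: [0.6, 0.1, 1.3]
width: 58.0
```

```bash
python3 wl.py w3
```

```text
t 2.13 pos [632.1 327.8  61.4] toolx yaw 7.7 tooly [-0.002 -0.005 -1.   ] F [0.6 0.1 1.3] w 58.0 q1 0.46 q6 0.33
white
3329 px [312. 181.] z 7-9 med 8 rect 630 344 size 28 121 ang 7.9 mean [628. 356.]
yellow
blue
4976 px [202. 214.] z 15-31 med 29 rect 555 327 size 47 57 ang 1.7 mean [555. 328.]
```

View pics/w3.png

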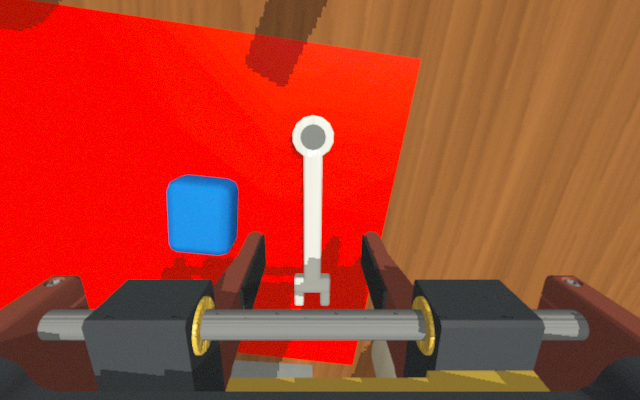

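The spanner is centred between the fingers, so I descend and grasp.

Request:
{"api": "jog_arm", "payload": {"steps": [{"dp": [0,0,-0.35],"turn": [0,0,0],"claw": 0.5},{"dp": [0,0,-0.6],"turn": [0,0,0],"claw": 0.5},{"dp": [0,0,-0.71],"turn": [0,0,0],"claw": 0.5},{"dp": [0,0,-0.71],"turn": [0,0,0],"claw": 0.3},{"dp": [0,0,-0.71],"turn": [0,0,0],"claw": 0},{"dp": [0,0,-0.71],"turn": [0,0,0],"claw": 0},{"dp": [0,0,-0.71],"turn": [0,0,0],"claw": 0},{"dp": [0,0,-0.71],"turn": [0,0,0],"claw": 0},{"dp": [0,0,-0.71],"turn": [0,0,0],"claw": 0},{"dp": [0,0,-0.71],"turn": [0,0,0],"claw": 0},{"dp": [0,0,-0.71],"turn": [0,0,0],"claw": 0}]}}

```text
t: 3.1
ee_pos: [634.0, 328.4, 7.6]
orientation: [-1.571, -0.107, 0.104]
ft_force: [-1.8, 0.5, 5.5]
width: 12.9
```

```bash
python3 -c "
from meas import *
st()"
```

```text
t 3.10 pos [634.  328.4   7.6] toolx yaw 7.7 tooly [ 0.002 -0.003 -1.   ] F [-1.8  0.5  5.5] w 12.9 q1 0.46 q6 0.33
```

Request:
{"api": "jog_arm", "payload": {"steps": [{"dp": [0,0,0.3],"turn": [0,0,0],"claw": 0},{"dp": [0,0,0.65],"turn": [0,0,0],"claw": 0},{"dp": [0,0,1],"turn": [0,0,0],"claw": 0},{"dp": [0,0,1],"turn": [0,0,0],"claw": 0}]}}

```text
t: 3.43
ee_pos: [637.5, 330.1, 93.8]
orientation: [-1.568, -0.114, 0.097]
ft_force: [2.2, -0.2, 0.1]
width: 13.5
```

Request:
{"api": "jog_arm", "payload": {"steps": [{"dp": [-0.5,-0.1,0.45],"turn": [0,0,0],"claw": 0},{"dp": [-1,-0.2,0.9],"turn": [0,0,0],"claw": 0},{"dp": [-1,-0.2,0.9],"turn": [0,0,0],"claw": 0},{"dp": [-1,-0.2,0.9],"turn": [0,0,0],"claw": 0}]}}

```text
t: 3.77
ee_pos: [555.7, 314.2, 169.0]
orientation: [-1.567, -0.116, 0.096]
ft_force: [0.1, 0.9, -0.2]
width: 13.5
```

Request:
{"api": "jog_arm", "payload": {"steps": [{"dp": [0,-0.4,0],"turn": [0,0,-0.035],"claw": 0},{"dp": [0,-0.82,0],"turn": [0,0,-0.07],"claw": 0},{"dp": [0,-0.82,0],"turn": [0,0,-0.105],"claw": 0},{"dp": [0,-0.82,0],"turn": [0,0,-0.105],"claw": 0}]}}

```text
t: 4.1
ee_pos: [555.9, 247.1, 168.3]
orientation: [-1.566, 0.148, -0.167]
ft_force: [0.0, 0.8, -0.8]
width: 13.4
```

Request:
{"api": "jog_arm", "payload": {"steps": [{"dp": [0,-0.4,0],"turn": [0,0,-0.035],"claw": 0},{"dp": [0,-0.82,0],"turn": [0,0,-0.07],"claw": 0},{"dp": [0,-0.82,0],"turn": [0,0,-0.105],"claw": 0},{"dp": [0,-0.82,0],"turn": [0,0,-0.105],"claw": 0}]}}

```text
t: 4.43
ee_pos: [556.3, 180.7, 167.6]
orientation: [-1.533, 0.409, -0.427]
ft_force: [-0.1, 0.0, -1.6]
width: 13.1
```

Request:
{"api": "jog_arm", "payload": {"steps": [{"dp": [0,-0.4,0],"turn": [0,0,-0.035],"claw": 0},{"dp": [0,-0.82,0],"turn": [0,0,-0.07],"claw": 0},{"dp": [0,-0.82,0],"turn": [0,0,-0.105],"claw": 0},{"dp": [0,-0.82,0],"turn": [0,0,-0.105],"claw": 0}]}}

```text
t: 4.77
ee_pos: [556.9, 114.9, 167.2]
orientation: [-1.468, 0.665, -0.682]
ft_force: [-0.3, 1.3, -1.8]
width: 13.4
```

Request:
{"api": "jog_arm", "payload": {"steps": [{"dp": [0,-0.4,0],"turn": [0,0,-0.035],"claw": 0},{"dp": [0,-0.82,0],"turn": [0,0,-0.07],"claw": 0},{"dp": [0,-0.82,0],"turn": [0,0,-0.105],"claw": 0},{"dp": [0,-0.82,0],"turn": [0,0,-0.105],"claw": 0}]}}

```text
t: 5.1
ee_pos: [557.6, 49.5, 167.0]
orientation: [-1.372, 0.917, -0.933]
ft_force: [-0.3, 0.4, -1.3]
width: 13.4
```

```bash
python3 -c "
from meas import *
st(); save('wrist','w4'); save('scene','s4')"
```

```text
t 5.10 pos [557.6  49.5 167. ] toolx yaw -68.2 tooly [ 0.005 -0.01  -1.   ] F [-0.3  0.4 -1.3] w 13.4 q1 0.07 q6 1.27
```

View pics/w4.png

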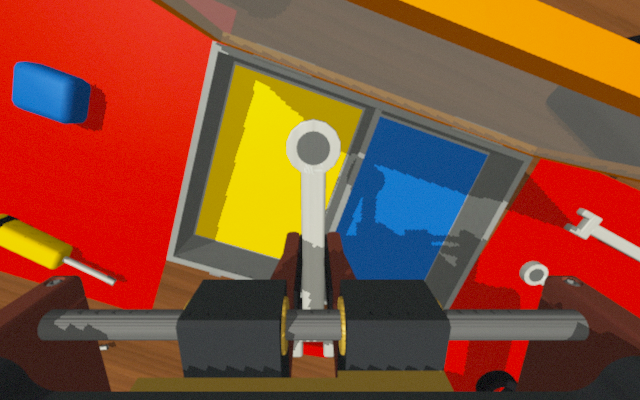

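View pics/s4.png

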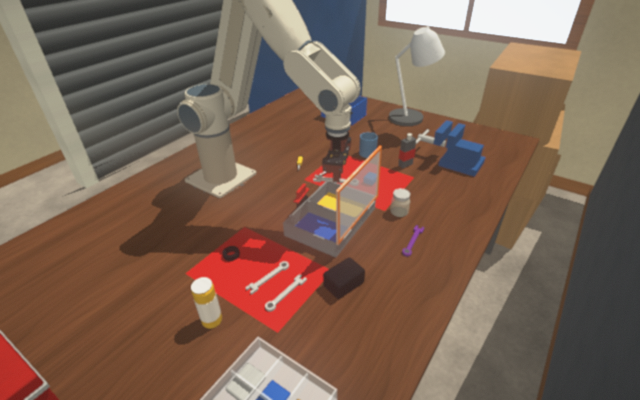

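Request:
{"api": "jog_arm", "payload": {"steps": [{"dp": [0.03,-0.4,0],"turn": [0,0,-0.035],"claw": 0},{"dp": [0.03,-0.83,0],"turn": [0,0,-0.07],"claw": 0},{"dp": [0.03,-0.83,0],"turn": [0,0,-0.103],"claw": 0},{"dp": [0.03,-0.83,0],"turn": [0,0,-0.103],"claw": 0},{"dp": [0.03,-0.83,0],"turn": [0,0,-0.103],"claw": 0}]}}

```text
t: 5.62
ee_pos: [560.1, -14.7, 167.0]
orientation: [-1.249, 1.15, -1.165]
ft_force: [0.2, 0.3, -1.2]
width: 13.8
```

```bash
cat > rim.py <<'E'
from meas import *
import sys
fn=sys.argv[1]
st(); save('wrist',fn); img,W,H,S,V=comps(fn)
print('blue'); blob(fn,(H>100)&(H<130)&(S>120)&(V>60)&(W[...,2]<25),200)
m=(W[...,2]>54)&(W[...,2]<62)&(S<70)
m[275:]=0
P=W[m]
C=np.array([558,18.5]);a=np.radians(3.2)
c=np.c_[(P[:,:2]-C)@[np.cos(a),np.sin(a)],(P[:,:2]-C)@[-np.sin(a),np.cos(a)]]
for lo,hi in [(-165,-135),(-15,15),(135,165)]:
    k=(c[:,1]>lo)&(c[:,1]<hi)&(abs(c[:,0])<90)
    if k.sum()>50:
        print(lo,'n',k.sum(),'y pct',np.percentile(c[k,1],[3,50,97]).round(1),'slope',np.degrees(np.polyfit(c[k,0],c[k,1],1)[0]).round(2),'x',c[k,0].min().round(),c[k,0].max().round())
k=(abs(c[:,0]+100)<15)&(abs(c[:,1])<140)
if k.sum()>50: print('front x',np.percentile(c[k,0],[3,50,97]).round(1),k.sum())
k=(abs(c[:,0]-100)<15)&(abs(c[:,1])<140)
if k.sum()>50: print('back x',np.percentile(c[k,0],[3,50,97]).round(1),k.sum())
E
python3 rim.py w5
```

```text
t 5.62 pos [560.1 -14.7 167. ] toolx yaw -85.9 tooly [ 0.002 -0.011 -1.   ] F [ 0.2  0.3 -1.2] w 13.8 q1 -0.04 q6 1.47
blue
13617 px [365. 170.] z 6-8 med 7 rect 560 -55 size 192 134 ang 3.4 mean [578. -72.]
837 px [ 19. 172.] z 4-24 med 16 rect 552 297 size 47 27 ang 5.2 mean [554. 296.]
863 px [294. 198.] z 6-8 med 7 rect 545 5 size 89 15 ang 3.4 mean [542.   5.]
-165 n 1406 y pct [-148.7 -145.1 -142.6] slope 0.04 x -82.0 90.0
-15 n 544 y pct [-1.9  0.7  3. ] slope 0.0 x -71.0 90.0
135 n 1597 y pct [144.5 146.4 150.5] slope 0.09 x -87.0 90.0
back x [ 97.1  99.8 102.6] 2411
```

View pics/w5.png

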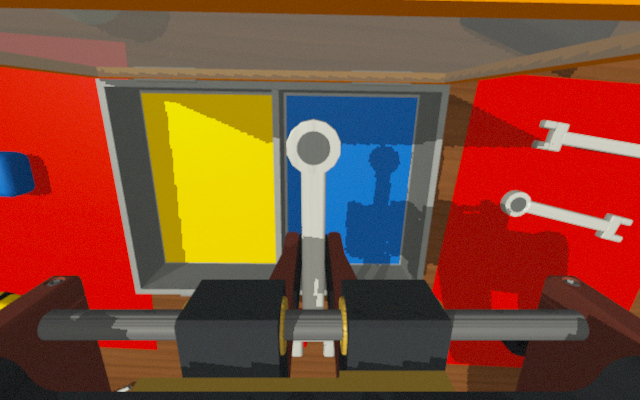

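The case pose is confirmed: rims at ±146 mm, divider at about 0.7 mm, slope about 0. I descend and release.

Request:
{"api": "jog_arm", "payload": {"steps": [{"dp": [0.01,-0.03,-0.4],"turn": [0,0,-0.005],"claw": 0},{"dp": [0.01,-0.03,-0.8],"turn": [0,0,-0.005],"claw": 0},{"dp": [0.01,-0.03,-1],"turn": [0,0,-0.005],"claw": 0},{"dp": [0.01,-0.03,-1],"turn": [0,0,-0.005],"claw": 0}]}}

```text
t: 6.0
ee_pos: [558.2, -15.3, 83.5]
orientation: [-1.249, 1.162, -1.168]
ft_force: [-0.5, -1.0, -1.5]
width: 13.0
```

Request:
{"api": "jog_arm", "payload": {"steps": [{"dp": [0,0,-0.3],"turn": [0,0,0],"claw": 0},{"dp": [0,0,-0.6],"turn": [0,0,0],"claw": 0},{"dp": [0,0,-0.82],"turn": [0,0,0],"claw": 0},{"dp": [0,0,-0.82],"turn": [0,0,0],"claw": 0},{"dp": [0,0,-0.82],"turn": [0,0,0],"claw": 0},{"dp": [0,0,-0.82],"turn": [0,0,0],"claw": 0.28},{"dp": [0,0,-0.82],"turn": [0,0,0],"claw": 0.28},{"dp": [0,0,-0.82],"turn": [0,0,0],"claw": 0.28},{"dp": [0,0,-0.5],"turn": [0,0,0],"claw": 0.28},{"dp": [0,0,0],"turn": [0,0,0],"claw": 0.28}]}}

```text
t: 6.83
ee_pos: [555.7, -15.2, 82.0]
orientation: [-1.254, 1.167, -1.165]
ft_force: [1.0, -0.1, -0.3]
width: 24.5
```

```bash
python3 -c "
from meas import *
st(); save('wrist','w6')"
```

```text
t 6.83 pos [555.7 -15.2  82. ] toolx yaw -86.4 tooly [-0.011 -0.01  -1.   ] F [ 1.  -0.1 -0.3] w 24.5 q1 -0.04 q6 1.48
```

View pics/w6.png

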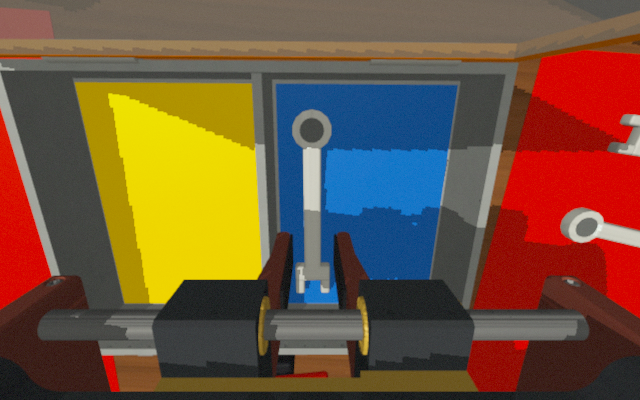

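The spanner lies in the blue compartment (313,210). Next is the second spanner, at (541,-314).

Request:
{"api": "jog_arm", "payload": {"steps": [{"dp": [0,0,0.4],"turn": [0,0,0],"claw": 0.5},{"dp": [0,-0.1,0.8],"turn": [0,0,0],"claw": 0.5},{"dp": [-0.05,-0.5,0.9],"turn": [0,0,0.035],"claw": 0.5},{"dp": [-0.05,-0.93,0.9],"turn": [0,0,0.07],"claw": 0.5},{"dp": [-0.05,-0.93,0.9],"turn": [0,0,0.107],"claw": 0.5}]}}

```text
t: 7.3
ee_pos: [558.6, -94.1, 165.6]
orientation: [-1.377, 0.896, -0.921]
ft_force: [-0.6, 0.2, -0.6]
width: 43.0
```

Request:
{"api": "jog_arm", "payload": {"steps": [{"dp": [-0.05,-0.4,0],"turn": [0,0,0.035],"claw": 0.6},{"dp": [-0.05,-0.93,0],"turn": [0,0,0.07],"claw": 0.6},{"dp": [-0.05,-0.93,0],"turn": [0,0,0.107],"claw": 0.6},{"dp": [-0.05,-0.93,0],"turn": [0,0,0.107],"claw": 0.6}]}}

```text
t: 7.63
ee_pos: [554.8, -170.7, 166.7]
orientation: [-1.472, 0.635, -0.664]
ft_force: [0.2, -0.2, -0.5]
width: 52.3
```

Request:
{"api": "jog_arm", "payload": {"steps": [{"dp": [-0.05,-0.4,0],"turn": [0,0,0.035],"claw": 0.6},{"dp": [-0.05,-0.93,0],"turn": [0,0,0.07],"claw": 0.6},{"dp": [-0.05,-0.93,0],"turn": [0,0,0.107],"claw": 0.6},{"dp": [-0.05,-0.93,0],"turn": [0,0,0.107],"claw": 0.6}]}}

```text
t: 7.97
ee_pos: [550.9, -246.1, 167.3]
orientation: [-1.534, 0.374, -0.404]
ft_force: [0.0, -0.3, 0.6]
width: 52.5
```

Request:
{"api": "jog_arm", "payload": {"steps": [{"dp": [-0.05,-0.4,0],"turn": [0,0,0.035],"claw": 0.6},{"dp": [-0.05,-0.93,-0.3],"turn": [0,0,0.07],"claw": 0.6},{"dp": [-0.05,-0.93,-0.5],"turn": [0,0,0.107],"claw": 0.6},{"dp": [-0.05,-0.93,-0.5],"turn": [0,0,0.107],"claw": 0.6},{"dp": [-0.05,-0.93,-0.5],"turn": [0,0,0.107],"claw": 0.6}]}}

```text
t: 8.38
ee_pos: [546.3, -318.7, 126.6]
orientation: [-1.56, 0.119, -0.144]
ft_force: [-0.0, 0.4, 0.2]
width: 52.9
```

```bash
python3 wl.py w7
```

```text
t 8.38 pos [ 546.3 -318.7  126.6] toolx yaw -9.6 tooly [ 0.016  0.005 -1.   ] F [-0.   0.4  0.2] w 52.9 q1 -0.55 q6 -0.40
white
2690 px [306. 181.] z 7-9 med 8 rect 542 -314 size 156 29 ang 80.0 mean [ 544. -306.]
2562 px [392. 187.] z 7-9 med 8 rect 625 -333 size 156 30 ang 85.7 mean [ 626. -325.]
yellow
blue
```

View pics/w7.png

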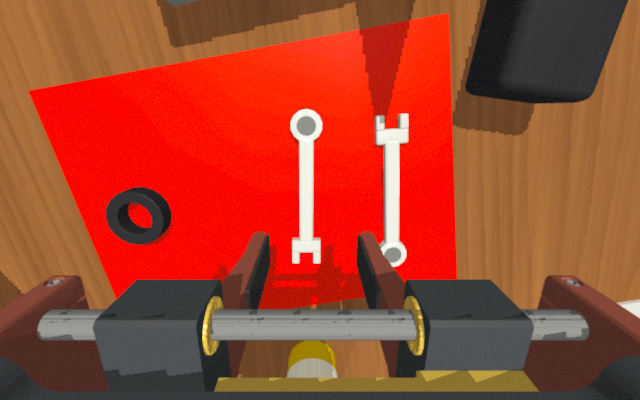

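Both spanners are where the top view put them: (306,185) and (392,187). I grasp the left one.

Request:
{"api": "jog_arm", "payload": {"steps": [{"dp": [-0.05,0.06,-0.4],"turn": [0,0.005,0],"claw": 0.5},{"dp": [-0.05,0.06,-0.8],"turn": [0,0.005,0],"claw": 0.5},{"dp": [-0.05,0.06,-0.9],"turn": [0,0.005,0],"claw": 0.5},{"dp": [-0.05,0.06,-0.9],"turn": [0,0.005,0],"claw": 0.5}]}}

```text
t: 8.77
ee_pos: [542.2, -311.7, 54.4]
orientation: [-1.56, 0.133, -0.13]
ft_force: [0.5, 0.1, -0.7]
width: 44.2
```

Request:
{"api": "jog_arm", "payload": {"steps": [{"dp": [0,0,-0.3],"turn": [0,0,0],"claw": 0.5},{"dp": [0,0,-0.55],"turn": [0,0,0],"claw": 0.4},{"dp": [0,0,-0.6],"turn": [0,0,0],"claw": 0.3},{"dp": [0,0,-0.6],"turn": [0,0,0],"claw": 0.2},{"dp": [0,0,-0.6],"turn": [0,0,0],"claw": 0},{"dp": [0,0,-0.6],"turn": [0,0,0],"claw": 0},{"dp": [0,0,-0.6],"turn": [0,0,0],"claw": 0},{"dp": [0,0,-0.6],"turn": [0,0,0],"claw": 0},{"dp": [0,0,-0.6],"turn": [0,0,0],"claw": 0}]}}

```text
t: 9.52
ee_pos: [543.4, -312.3, 8.4]
orientation: [-1.561, 0.131, -0.133]
ft_force: [-0.9, 1.2, 7.2]
width: 12.6
```

Request:
{"api": "jog_arm", "payload": {"steps": [{"dp": [0,0,0.3],"turn": [0,0,0],"claw": 0},{"dp": [0,0,0.65],"turn": [0,0,0],"claw": 0},{"dp": [0,0,1],"turn": [0,0,0],"claw": 0},{"dp": [0,0,1],"turn": [0,0,0],"claw": 0}]}}

```text
t: 9.85
ee_pos: [546.5, -314.2, 94.3]
orientation: [-1.565, 0.125, -0.139]
ft_force: [1.1, -1.1, -1.3]
width: 12.7
```

```bash
python3 -c "
from meas import *
st()"
```

```text
t 9.85 pos [ 546.5 -314.2   94.3] toolx yaw -9.6 tooly [ 0.009  0.001 -1.   ] F [ 1.1 -1.1 -1.3] w 12.7 q1 -0.54 q6 -0.38
```

Request:
{"api": "jog_arm", "payload": {"steps": [{"dp": [0,0.1,0.45],"turn": [0,0,-0.035],"claw": 0},{"dp": [0,0.5,0.9],"turn": [0,0,-0.07],"claw": 0},{"dp": [0.07,0.92,0.9],"turn": [0,0,-0.105],"claw": 0},{"dp": [0.07,0.92,0.9],"turn": [0,0,-0.143],"claw": 0},{"dp": [0.07,0.92,0.9],"turn": [0,0,-0.143],"claw": 0}]}}

```text
t: 10.27
ee_pos: [552.5, -239.1, 167.1]
orientation: [-1.517, 0.477, -0.494]
ft_force: [-0.0, -0.5, -1.8]
width: 12.8
```

Request:
{"api": "jog_arm", "payload": {"steps": [{"dp": [0.07,0.3,0],"turn": [0,0,-0.035],"claw": 0},{"dp": [0.07,0.6,0],"turn": [0,0,-0.07],"claw": 0},{"dp": [0.07,0.92,0],"turn": [0,0,-0.105],"claw": 0},{"dp": [0.07,0.92,0],"turn": [0,0,-0.143],"claw": 0},{"dp": [0.07,0.92,0],"turn": [0,0,-0.143],"claw": 0}]}}

```text
t: 10.68
ee_pos: [557.7, -165.0, 166.3]
orientation: [-1.41, 0.825, -0.839]
ft_force: [-0.2, -0.3, -0.7]
width: 12.9
```

Request:
{"api": "jog_arm", "payload": {"steps": [{"dp": [0.07,0.3,0],"turn": [0,0,-0.035],"claw": 0},{"dp": [0.07,0.6,0],"turn": [0,0,-0.07],"claw": 0},{"dp": [0.07,0.92,0],"turn": [0,0,-0.105],"claw": 0},{"dp": [0.07,0.92,0],"turn": [0,0,-0.143],"claw": 0},{"dp": [0.07,0.92,0],"turn": [0,0,-0.143],"claw": 0},{"dp": [0.07,0.92,0],"turn": [0,0,-0.143],"claw": 0}]}}

```text
t: 11.18
ee_pos: [563.3, -92.3, 165.9]
orientation: [-1.243, 1.159, -1.172]
ft_force: [-0.1, 0.4, -2.0]
width: 12.8
```

```bash
python3 rim.py w8; python3 -c "
from meas import *
save('top','t8')"
```

```text
t 11.18 pos [563.3 -92.3 165.9] toolx yaw -86.5 tooly [ 0.002 -0.01  -1.   ] F [-0.1  0.4 -2. ] w 12.8 q1 -0.18 q6 1.34
blue
11587 px [265. 166.] z 6-8 med 7 rect 560 -54 size 191 135 ang 3.2 mean [578. -40.]
845 px [332. 199.] z 6-8 med 7 rect 549 -115 size 91 15 ang 3.3 mean [ 548. -116.]
-165 n 1138 y pct [-148.8 -145.8 -142.9] slope 0.12 x -73.0 90.0
-15 n 679 y pct [-2.3  0.4  3. ] slope 0.09 x -85.0 89.0
135 n 1895 y pct [144.1 145.9 150.6] slope 0.09 x -85.0 90.0
back x [ 97.1  99.8 102.6] 2461
```

View pics/w8.png

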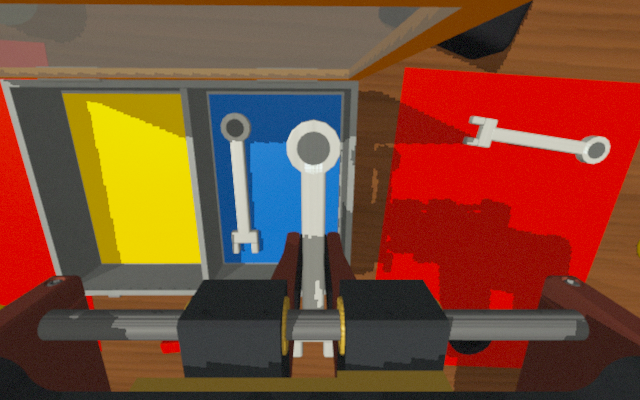

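Request:
{"api": "jog_arm", "payload": {"steps": [{"dp": [0.02,0.01,-0.4],"turn": [0,0,0],"claw": 0},{"dp": [0.02,0.01,-0.8],"turn": [0,0,0],"claw": 0},{"dp": [0.02,0.01,-1],"turn": [0,0,0],"claw": 0},{"dp": [0.02,0.01,-1],"turn": [0,0,0],"claw": 0}]}}

```text
t: 11.62
ee_pos: [562.1, -92.3, 82.5]
orientation: [-1.247, 1.165, -1.169]
ft_force: [-0.5, -0.7, -2.3]
width: 12.5
```

Request:
{"api": "jog_arm", "payload": {"steps": [{"dp": [0.02,0,-0.3],"turn": [0,0,0],"claw": 0},{"dp": [0.02,0,-0.6],"turn": [0,0,0],"claw": 0},{"dp": [0.02,0,-0.82],"turn": [0,0,0],"claw": 0},{"dp": [0.02,0,-0.82],"turn": [0,0,0],"claw": 0},{"dp": [0.02,0,-0.82],"turn": [0,0,0],"claw": 0},{"dp": [0.02,0,-0.82],"turn": [0,0,0],"claw": 0.28},{"dp": [0.02,0,-0.82],"turn": [0,0,0],"claw": 0.28},{"dp": [0.02,0,-0.82],"turn": [0,0,0],"claw": 0.28},{"dp": [0.02,0,-0.5],"turn": [0,0,0],"claw": 0.28},{"dp": [0.02,0,0],"turn": [0,0,0],"claw": 0.28}]}}

```text
t: 12.45
ee_pos: [561.2, -91.9, 80.9]
orientation: [-1.251, 1.169, -1.165]
ft_force: [0.5, -0.6, -1.3]
width: 24.7
```

```bash
python3 wl.py w9
```

```text
t 12.45 pos [561.2 -91.9  80.9] toolx yaw -86.5 tooly [-0.011 -0.008 -1.   ] F [ 0.5 -0.6 -1.3] w 24.7 q1 -0.18 q6 1.34
white
2744 px [214. 190.] z 16-18 med 17 rect 570 -14 size 130 29 ang 4.1 mean [574. -13.]
2628 px [314. 188.] z 16-18 med 17 rect 575 -92 size 130 28 ang 2.7 mean [580. -91.]
2553 px [576. 141.] z 5-9 med 8 rect 629 -300 size 101 29 ang 84.8 mean [ 629. -294.]
yellow
23854 px [ 71. 177.] z 6-8 med 7 rect 570 106 size 154 110 ang 3.3 mean [574. 104.]
blue
21878 px [265. 167.] z 6-8 med 7 rect 579 -53 size 154 135 ang 3.3 mean [592. -52.]
```

View pics/w9.png

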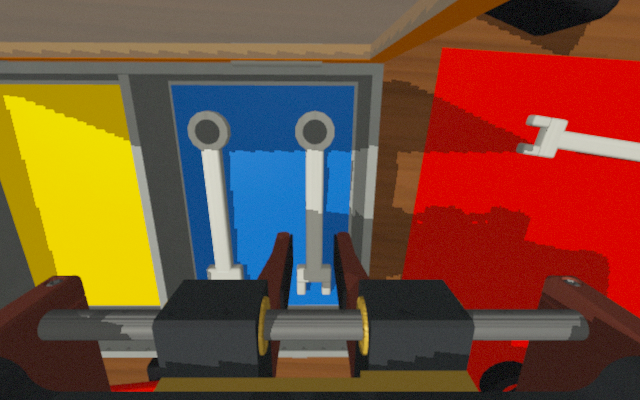

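Spanner 2 is down (314,190) beside spanner 1 (215,190). Spanner 3 is next.

Request:
{"api": "jog_arm", "payload": {"steps": [{"dp": [0,0,0.45],"turn": [0,0,0],"claw": 0.4},{"dp": [0,-0.1,0.9],"turn": [0,0,0.01],"claw": 0.5},{"dp": [0,-0.5,1],"turn": [0,0,0.045],"claw": 0.6},{"dp": [0,-0.98,1],"turn": [0,0,0.08],"claw": 0.6},{"dp": [0,-0.98,1],"turn": [0,0,0.115],"claw": 0.6},{"dp": [0,-0.98,1],"turn": [0,0,0.152],"claw": 0.6}]}}

```text
t: 13.0
ee_pos: [567.4, -173.4, 171.7]
orientation: [-1.421, 0.792, -0.813]
ft_force: [-0.4, -0.5, 0.2]
width: 52.1
```

Request:
{"api": "jog_arm", "payload": {"steps": [{"dp": [0,-0.3,0],"turn": [0,0,0.035],"claw": 0.6},{"dp": [0,-0.6,0],"turn": [0,0,0.07],"claw": 0.6},{"dp": [0,-0.98,0],"turn": [0,0,0.11],"claw": 0.6},{"dp": [0,-0.98,0],"turn": [0,0,0.152],"claw": 0.6},{"dp": [0,-0.98,0],"turn": [0,0,0.152],"claw": 0.6}]}}

```text
t: 13.42
ee_pos: [567.6, -253.5, 172.7]
orientation: [-1.528, 0.419, -0.443]
ft_force: [0.1, 0.1, 0.5]
width: 52.9
```

Request:
{"api": "jog_arm", "payload": {"steps": [{"dp": [0.1,-0.3,0],"turn": [0,0,0.035],"claw": 0.6},{"dp": [0.4,-0.6,-0.1],"turn": [0,0,0.07],"claw": 0.6},{"dp": [0.7,-0.98,-0.3],"turn": [0,0,0.11],"claw": 0.6},{"dp": [0.7,-0.98,-0.4],"turn": [0,0,0.15],"claw": 0.6},{"dp": [0.7,-0.98,-0.4],"turn": [0,0,0.15],"claw": 0.6},{"dp": [0.7,-0.98,-0.4],"turn": [0,0,0.15],"claw": 0.6}]}}

```text
t: 13.92
ee_pos: [623.0, -330.8, 140.3]
orientation: [-1.566, 0.056, -0.076]
ft_force: [-0.2, -0.6, -0.8]
width: 52.6
```

```bash
python3 wl.py w10
```

```text
t 13.92 pos [ 623.  -330.8  140.3] toolx yaw -4.8 tooly [ 0.013  0.004 -1.   ] F [-0.2 -0.6 -0.8] w 52.6 q1 -0.51 q6 -0.43
white
2410 px [313. 186.] z 7-9 med 8 rect 625 -333 size 156 29 ang 84.4 mean [ 626. -327.]
yellow
blue
```

View pics/w10.png

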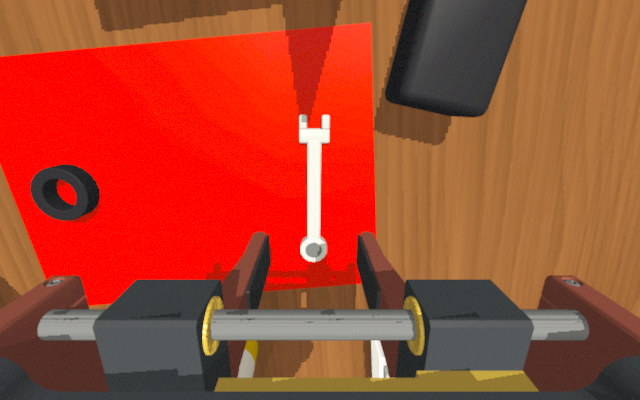

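Request:
{"api": "jog_arm", "payload": {"steps": [{"dp": [0.03,-0.03,-0.4],"turn": [0,0.004,0],"claw": 0.5},{"dp": [0.03,-0.03,-0.8],"turn": [0,0.004,0],"claw": 0.5},{"dp": [0.03,-0.03,-1],"turn": [0,0.004,0],"claw": 0.5},{"dp": [0.03,-0.03,-1],"turn": [0,0.004,0],"claw": 0.5}]}}

```text
t: 14.3
ee_pos: [623.1, -330.8, 58.0]
orientation: [-1.564, 0.07, -0.064]
ft_force: [-1.0, 1.3, -0.8]
width: 44.1
```

Request:
{"api": "jog_arm", "payload": {"steps": [{"dp": [0,0,-0.3],"turn": [0,0,0],"claw": 0.5},{"dp": [0,0,-0.55],"turn": [0,0,0],"claw": 0.4},{"dp": [0,0,-0.62],"turn": [0,0,0],"claw": 0.3},{"dp": [0,0,-0.62],"turn": [0,0,0],"claw": 0.2},{"dp": [0,0,-0.62],"turn": [0,0,0],"claw": 0},{"dp": [0,0,-0.62],"turn": [0,0,0],"claw": 0},{"dp": [0,0,-0.62],"turn": [0,0,0],"claw": 0},{"dp": [0,0,-0.62],"turn": [0,0,0],"claw": 0},{"dp": [0,0,-0.62],"turn": [0,0,0],"claw": 0}]}}

```text
t: 15.05
ee_pos: [624.6, -331.6, 10.4]
orientation: [-1.565, 0.068, -0.066]
ft_force: [0.0, 0.3, 6.4]
width: 0.3
```

Request:
{"api": "jog_arm", "payload": {"steps": [{"dp": [0,0,0.3],"turn": [0,0,0],"claw": 0},{"dp": [0,0,0.65],"turn": [0,0,0],"claw": 0},{"dp": [0,0,1],"turn": [0,0,0],"claw": 0},{"dp": [0,0,1],"turn": [0,0,0],"claw": 0}]}}

```text
t: 15.38
ee_pos: [627.8, -333.4, 97.0]
orientation: [-1.569, 0.061, -0.073]
ft_force: [1.1, 0.6, 0.1]
width: 0.0
```

```bash
python3 -c "
from meas import *
st()"
```

```text
t 15.38 pos [ 627.8 -333.4   97. ] toolx yaw -4.9 tooly [ 0.007  0.    -1.   ] F [1.1 0.6 0.1] w 0.0 q1 -0.51 q6 -0.42
```

The grip closed on nothing (width 0), so I look again.

```bash
python3 wl.py w11
```

```text
t 15.38 pos [ 627.8 -333.4   97. ] toolx yaw -4.9 tooly [ 0.007  0.    -1.   ] F [1.1 0.6 0.1] w 0.0 q1 -0.51 q6 -0.42
white
2192 px [309. 166.] z 7-9 med 8 rect 629 -308 size 106 29 ang 85.9 mean [ 629. -299.]
yellow
blue
```

View pics/w11.png

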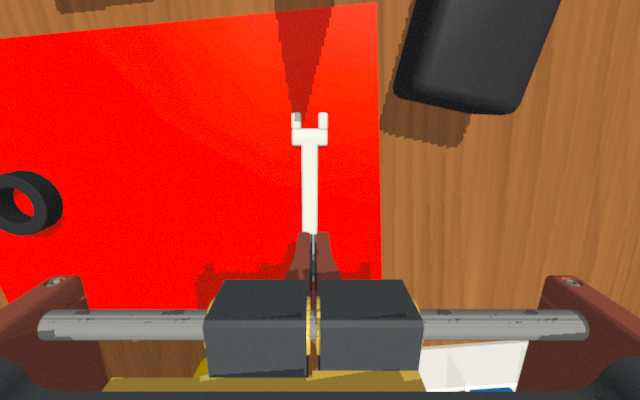

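The spanner hasn't moved; the fingers closed just above it at z 10. I retry lower.

Request:
{"api": "jog_arm", "payload": {"steps": [{"dp": [-0.01,0,0],"turn": [0,0,0],"claw": 0.5},{"dp": [-0.01,0,0],"turn": [0,0,0],"claw": 0.5},{"dp": [-0.01,0,-0.3],"turn": [0,0,0],"claw": 0.5},{"dp": [-0.01,0,-0.6],"turn": [0,0,0],"claw": 0.5},{"dp": [-0.01,0,-0.6],"turn": [0,0,0],"claw": 0.5},{"dp": [-0.01,0,-0.6],"turn": [0,0,0],"claw": 0.5}]}}

```text
t: 15.93
ee_pos: [624.2, -331.9, 44.0]
orientation: [-1.566, 0.067, -0.068]
ft_force: [-0.5, 0.6, 0.2]
width: 37.4
```

Request:
{"api": "jog_arm", "payload": {"steps": [{"dp": [0,0,-0.3],"turn": [0,0,0],"claw": 0.5},{"dp": [0,0,-0.5],"turn": [0,0,0],"claw": 0.5},{"dp": [0,0,-0.58],"turn": [0,0,0],"claw": 0.4},{"dp": [0,0,-0.58],"turn": [0,0,0],"claw": 0.3},{"dp": [0,0,-0.58],"turn": [0,0,0],"claw": 0.2},{"dp": [0,0,-0.58],"turn": [0,0,0],"claw": 0},{"dp": [0,0,-0.58],"turn": [0,0,0],"claw": 0},{"dp": [0,0,-0.58],"turn": [0,0,0],"claw": 0},{"dp": [0,0,-0.58],"turn": [0,0,0],"claw": 0},{"dp": [0,0,-0.58],"turn": [0,0,0],"claw": 0}]}}

```text
t: 16.77
ee_pos: [625.4, -332.7, 0.4]
orientation: [-1.567, 0.065, -0.07]
ft_force: [-3.5, -0.0, 14.5]
width: 13.4
```

```bash
python3 -c "
from meas import *
st()"
```

```text
t 16.77 pos [ 6.254e+02 -3.327e+02  4.000e-01] toolx yaw -4.9 tooly [ 0.003  0.002 -1.   ] F [-3.5 -0.  14.5] w 13.4 q1 -0.51 q6 -0.42
```

Request:
{"api": "jog_arm", "payload": {"steps": [{"dp": [0,0,0.3],"turn": [0,0,0],"claw": 0},{"dp": [0,0,0.65],"turn": [0,0,0],"claw": 0},{"dp": [0,0,1],"turn": [0,0,0],"claw": 0},{"dp": [0,0,1],"turn": [0,0,0],"claw": 0}]}}

```text
t: 17.1
ee_pos: [628.7, -334.5, 86.6]
orientation: [-1.571, 0.059, -0.076]
ft_force: [0.8, -1.3, -0.9]
width: 13.9
```

Request:
{"api": "jog_arm", "payload": {"steps": [{"dp": [-0.3,0,0.4],"turn": [0,0,0],"claw": 0},{"dp": [-0.6,0,0.8],"turn": [0,0,0],"claw": 0},{"dp": [-0.8,0,0.98],"turn": [0,0,0],"claw": 0},{"dp": [-0.8,0,0.98],"turn": [0,0,0],"claw": 0}]}}

```text
t: 17.43
ee_pos: [563.5, -335.4, 168.4]
orientation: [-1.573, 0.058, -0.079]
ft_force: [0.6, 0.4, -1.7]
width: 13.7
```

Request:
{"api": "jog_arm", "payload": {"steps": [{"dp": [0,0.4,0],"turn": [0,0,-0.035],"claw": 0},{"dp": [0,0.87,0],"turn": [0,0,-0.07],"claw": 0},{"dp": [0,0.87,0],"turn": [0,0,-0.114],"claw": 0},{"dp": [0,0.87,0],"turn": [0,0,-0.114],"claw": 0}]}}

```text
t: 17.77
ee_pos: [563.5, -263.8, 167.1]
orientation: [-1.547, 0.343, -0.359]
ft_force: [0.0, -0.4, -1.8]
width: 13.9
```

Request:
{"api": "jog_arm", "payload": {"steps": [{"dp": [0,0.4,0],"turn": [0,0,-0.035],"claw": 0},{"dp": [0,0.87,0],"turn": [0,0,-0.07],"claw": 0},{"dp": [0,0.87,0],"turn": [0,0,-0.114],"claw": 0},{"dp": [0,0.87,0],"turn": [0,0,-0.114],"claw": 0}]}}

```text
t: 18.1
ee_pos: [563.8, -193.1, 166.1]
orientation: [-1.485, 0.623, -0.637]
ft_force: [0.1, -0.2, -1.4]
width: 14.0
```

Request:
{"api": "jog_arm", "payload": {"steps": [{"dp": [0,0.4,0],"turn": [0,0,-0.035],"claw": 0},{"dp": [0,0.87,0],"turn": [0,0,-0.07],"claw": 0},{"dp": [0,0.87,0],"turn": [0,0,-0.114],"claw": 0},{"dp": [0,0.87,0],"turn": [0,0,-0.114],"claw": 0}]}}

```text
t: 18.43
ee_pos: [564.3, -123.2, 165.5]
orientation: [-1.384, 0.898, -0.909]
ft_force: [-0.0, 0.0, -1.4]
width: 13.4
```

Request:
{"api": "jog_arm", "payload": {"steps": [{"dp": [0,0.4,0],"turn": [0,0,-0.035],"claw": 0},{"dp": [0,0.87,0],"turn": [0,0,-0.07],"claw": 0},{"dp": [0,0.87,0],"turn": [0,0,-0.114],"claw": 0},{"dp": [0,0.87,0],"turn": [0,0,-0.114],"claw": 0},{"dp": [0,0.87,0],"turn": [0,0,-0.114],"claw": 0}]}}

```text
t: 18.85
ee_pos: [564.9, -54.8, 165.3]
orientation: [-1.246, 1.163, -1.173]
ft_force: [0.1, 0.2, -2.0]
width: 13.6
```

```bash
python3 -c "
from meas import *
st(); save('wrist','w12')"
```

```text
t 18.85 pos [564.9 -54.8 165.3] toolx yaw -86.7 tooly [-0.003 -0.011 -1.   ] F [ 0.1  0.2 -2. ] w 13.6 q1 -0.11 q6 1.41
```

View pics/w12.png

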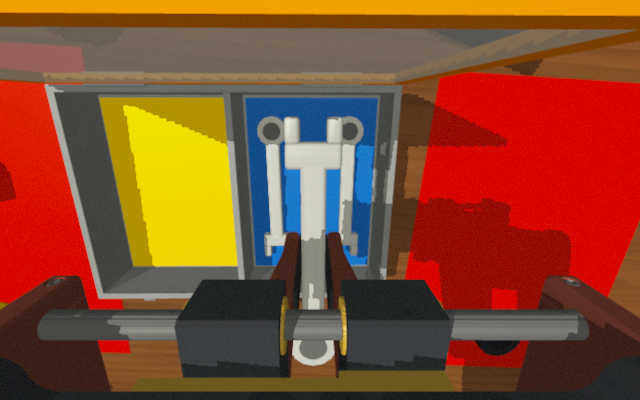

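Spanner 3 sits centred between the two placed spanners at (275,190) and (345,190). I lower it and release.

Request:
{"api": "jog_arm", "payload": {"steps": [{"dp": [0,0.01,-0.4],"turn": [0,0,0],"claw": 0},{"dp": [0,0.01,-0.8],"turn": [0,0,0],"claw": 0},{"dp": [0,0.01,-1],"turn": [0,0,0],"claw": 0},{"dp": [0,0.01,-1],"turn": [0,0,0],"claw": 0}]}}

```text
t: 19.23
ee_pos: [562.2, -55.7, 81.7]
orientation: [-1.251, 1.167, -1.168]
ft_force: [-0.2, -0.1, -1.2]
width: 14.0
```

Request:
{"api": "jog_arm", "payload": {"steps": [{"dp": [0,0,-0.3],"turn": [0,0,0],"claw": 0},{"dp": [0,0,-0.6],"turn": [0,0,0],"claw": 0},{"dp": [0,0,-0.83],"turn": [0,0,0],"claw": 0},{"dp": [0,0,-0.83],"turn": [0,0,0],"claw": 0},{"dp": [0,0,-0.83],"turn": [0,0,0],"claw": 0},{"dp": [0,0,-0.83],"turn": [0,0,0],"claw": 0.28},{"dp": [0,0,-0.83],"turn": [0,0,0],"claw": 0.28},{"dp": [0,0,-0.83],"turn": [0,0,0],"claw": 0.28},{"dp": [0,0,-0.83],"turn": [0,0,0],"claw": 0.28},{"dp": [0,0,-0.5],"turn": [0,0,0],"claw": 0.28},{"dp": [0,0,0],"turn": [0,0,0],"claw": 0.28},{"dp": [0,0,0.5],"turn": [0,0,0],"claw": 0.28}]}}

```text
t: 20.23
ee_pos: [561.2, -55.5, 122.5]
orientation: [-1.253, 1.168, -1.166]
ft_force: [1.3, -1.0, 0.4]
width: 24.7
```

```bash
python3 wl.py w13; python3 look.py t13
```

```text
t 20.23 pos [561.2 -55.5 122.5] toolx yaw -86.5 tooly [-0.011 -0.01  -1.   ] F [ 1.3 -1.   0.4] w 24.7 q1 -0.11 q6 1.41
white
2112 px [267. 185.] z 16-18 med 17 rect 558 -11 size 153 28 ang 1.5 mean [569. -13.]
1895 px [353. 176.] z 16-18 med 17 rect 567 -94 size 146 28 ang 5.1 mean [583. -92.]
2409 px [313. 191.] z 16-18 med 17 rect 556 -56 size 143 28 ang 3.5 mean [565. -56.]
yellow
23204 px [149. 177.] z 6-8 med 7 rect 559 99 size 177 122 ang 3.2 mean [567. 100.]
blue
14948 px [311. 168.] z 6-8 med 7 rect 567 -54 size 177 135 ang 3.3 mean [585. -53.]
t 20.28 pos [566.3 -56.  130.7] toolx yaw -86.5 tooly [ 0.001 -0.012 -1.   ] F [ 1.8 -1.1  4.5] w 24.7 q1 -0.11 q6 1.41
yellow
2141 px [290. 192.] z 4-16 med 10 rect 554 95 size 187 128 ang 3.2 mean [556. 101.]
187 px [221. 255.] z 19-31 med 25 rect 372 322 size 71 24 ang 79.8 mean [372. 322.]
54 px [231. 311.] z -5-23 med 17 rect 203 298 size 20 30 ang 35.5 mean [204. 299.]
white
213 px [474. 115.] z -0-37 med 19 rect 763 -512 size 15 172 ang 89.9 mean [ 762. -511.]
66 px [478.  99.] z -1-35 med 6 rect 814 -534 size 10 77 ang 82.0 mean [ 819. -536.]
blue
234 px [220. 198.] z 26-38 med 32 rect 549 320 size 53 45 ang 88.2 mean [548. 319.]
```

View pics/w13.png

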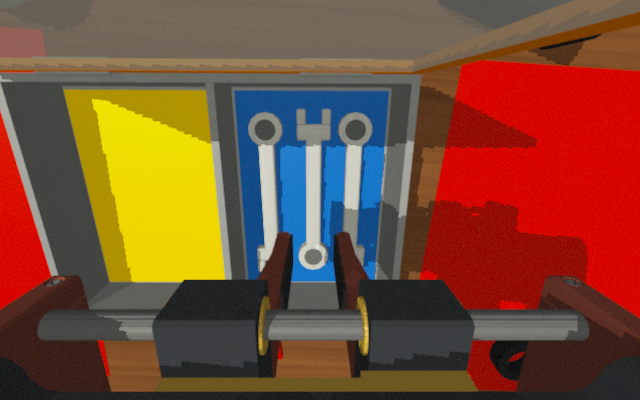

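View pics/t13.png

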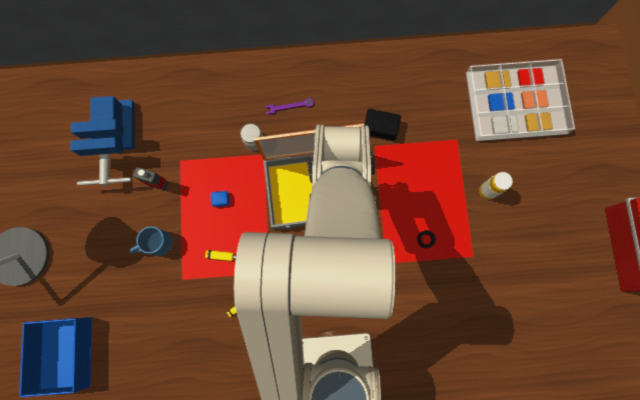

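All three spanners lie in the blue compartment: (267,185), (313,190), (353,176). The driver on the mat is the full-size one, with a handle of about 85 mm and a shaft of about 58 mm; the off-mat one's handle is about 50 mm. I go for the mat driver.

Request:
{"api": "jog_arm", "payload": {"steps": [{"dp": [0,0,0.4],"turn": [0,0,0],"claw": 0.5},{"dp": [-0.2,0.3,0.8],"turn": [0,0,0.03],"claw": 0.5},{"dp": [-0.48,0.7,0.8],"turn": [0,0,0.06],"claw": 0.6},{"dp": [-0.48,0.95,0.8],"turn": [0,0,0.085],"claw": 0.6},{"dp": [-0.48,0.95,0.8],"turn": [0,0,0.085],"claw": 0.6}]}}

```text
t: 20.75
ee_pos: [527.3, 22.6, 193.0]
orientation: [-1.353, 0.951, -0.97]
ft_force: [-0.4, -0.5, -0.6]
width: 51.8
```

Request:
{"api": "jog_arm", "payload": {"steps": [{"dp": [-0.24,0.4,0],"turn": [0,0,0.035],"claw": 0.6},{"dp": [-0.48,0.8,0],"turn": [0,0,0.07],"claw": 0.7},{"dp": [-0.48,0.95,0],"turn": [0,0,0.085],"claw": 0.7},{"dp": [-0.48,0.95,0],"turn": [0,0,0.085],"claw": 0.7}]}}

```text
t: 21.08
ee_pos: [488.5, 100.1, 192.8]
orientation: [-1.439, 0.745, -0.763]
ft_force: [0.2, 0.5, 0.3]
width: 61.4
```

Request:
{"api": "jog_arm", "payload": {"steps": [{"dp": [-0.24,0.4,0],"turn": [0,0,0.035],"claw": 0.6},{"dp": [-0.48,0.8,0],"turn": [0,0,0.07],"claw": 0.7},{"dp": [-0.48,0.95,0],"turn": [0,0,0.085],"claw": 0.7},{"dp": [-0.48,0.95,0],"turn": [0,0,0.085],"claw": 0.7}]}}

```text
t: 21.42
ee_pos: [450.8, 177.2, 192.8]
orientation: [-1.502, 0.536, -0.556]
ft_force: [0.6, -0.4, -0.8]
width: 61.2
```

Request:
{"api": "jog_arm", "payload": {"steps": [{"dp": [-0.24,0.4,0],"turn": [0,0,0.035],"claw": 0.6},{"dp": [-0.48,0.8,0],"turn": [0,0,0.07],"claw": 0.7},{"dp": [-0.48,0.95,0],"turn": [0,0,0.085],"claw": 0.7},{"dp": [-0.48,0.95,0],"turn": [0,0,0.085],"claw": 0.7}]}}

```text
t: 21.75
ee_pos: [413.7, 254.3, 192.9]
orientation: [-1.542, 0.326, -0.348]
ft_force: [0.8, -0.7, 0.5]
width: 61.4
```

Request:
{"api": "jog_arm", "payload": {"steps": [{"dp": [-0.24,0.4,0],"turn": [0,0,0.035],"claw": 0.6},{"dp": [-0.48,0.8,-0.4],"turn": [0,0,0.07],"claw": 0.7},{"dp": [-0.48,0.95,-0.6],"turn": [0,0,0.085],"claw": 0.7},{"dp": [-0.48,0.95,-0.6],"turn": [0,0,0.085],"claw": 0.7},{"dp": [-0.48,0.95,-0.6],"turn": [0,0,0.085],"claw": 0.7}]}}

```text
t: 22.17
ee_pos: [376.0, 329.1, 144.0]
orientation: [-1.565, 0.121, -0.14]
ft_force: [0.0, 0.8, 0.7]
width: 61.4
```

```bash
python3 wl.py w14
```

```text
t 22.17 pos [376.  329.1 144. ] toolx yaw -9.5 tooly [ 0.012  0.001 -1.   ] F [0.  0.8 0.7] w 61.4 q1 0.70 q6 0.87
white
310 px [633. 227.] z 3-22 med 12 rect 709 227 size 21 35 ang 8.7 mean [713. 231.]
228 px [308. 250.] z 11-14 med 13 rect 362 264 size 46 6 ang 80.1 mean [362. 264.]
yellow
286 px [309. 154.] z 9-23 med 21 rect 381 369 size 11 25 ang 80.4 mean [381. 369.]
1622 px [309. 198.] z 19-23 med 22 rect 373 324 size 67 26 ang 79.9 mean [373. 325.]
964 px [173. 254.] z -0-16 med 15 rect 218 283 size 28 50 ang 31.5 mean [218. 285.]
blue
2983 px [486. 170.] z 14-31 med 29 rect 544 326 size 52 56 ang 1.8 mean [544. 327.]
```

View pics/w14.png

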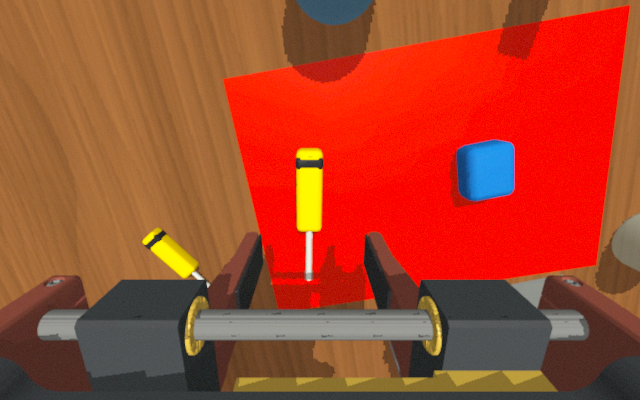

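The driver's handle middle is at about (374,332), width 26 mm, axis 80°. I grasp it.

Request:
{"api": "jog_arm", "payload": {"steps": [{"dp": [-0.02,0.03,-0.4],"turn": [0,0.004,0],"claw": 0.65},{"dp": [-0.02,0.03,-0.8],"turn": [0,0.004,0],"claw": 0.65},{"dp": [-0.02,0.03,-1],"turn": [0,0.004,0],"claw": 0.65},{"dp": [-0.02,0.03,-1],"turn": [0,0.004,0],"claw": 0.65}]}}

```text
t: 22.55
ee_pos: [374.9, 329.0, 63.1]
orientation: [-1.568, 0.136, -0.133]
ft_force: [0.3, -0.2, -0.3]
width: 57.3
```

Request:
{"api": "jog_arm", "payload": {"steps": [{"dp": [0,0,-0.3],"turn": [0,0,0],"claw": 0.6},{"dp": [0,0,-0.6],"turn": [0,0,0],"claw": 0.6},{"dp": [0,0,-0.67],"turn": [0,0,0],"claw": 0.6},{"dp": [0,0,-0.67],"turn": [0,0,0],"claw": 0.3},{"dp": [0,0,-0.67],"turn": [0,0,0],"claw": 0},{"dp": [0,0,-0.67],"turn": [0,0,0],"claw": 0},{"dp": [0,0,-0.67],"turn": [0,0,0],"claw": 0},{"dp": [0,0,-0.67],"turn": [0,0,0],"claw": 0},{"dp": [0,0,-0.67],"turn": [0,0,0],"claw": 0},{"dp": [0,0,-0.67],"turn": [0,0,0],"claw": 0}]}}

```text
t: 23.38
ee_pos: [375.5, 329.6, 10.9]
orientation: [-1.567, 0.135, -0.134]
ft_force: [-1.1, -1.5, 8.4]
width: 25.9
```

```bash
python3 -c "
from meas import *
st()"
```

```text
t 23.38 pos [375.5 329.6  10.9] toolx yaw -9.8 tooly [-0.  0. -1.] F [-1.1 -1.5  8.4] w 25.9 q1 0.70 q6 0.87
```

Request:
{"api": "jog_arm", "payload": {"steps": [{"dp": [0,0,0.3],"turn": [0,0,0],"claw": 0},{"dp": [0,0,0.65],"turn": [0,0,0],"claw": 0},{"dp": [0,0,1],"turn": [0,0,0],"claw": 0},{"dp": [0,0,1],"turn": [0,0,0],"claw": 0}]}}

```text
t: 23.72
ee_pos: [377.8, 331.6, 95.6]
orientation: [-1.561, 0.13, -0.138]
ft_force: [1.1, 0.4, -2.0]
width: 25.7
```

Request:
{"api": "jog_arm", "payload": {"steps": [{"dp": [0.1,-0.1,0.5],"turn": [0,0,-0.035],"claw": 0},{"dp": [0.4,-0.3,1],"turn": [0,0,-0.07],"claw": 0},{"dp": [0.7,-0.6,1],"turn": [0,0,-0.105],"claw": 0},{"dp": [0.87,-0.98,1],"turn": [0,0,-0.14],"claw": 0},{"dp": [0.87,-0.98,1],"turn": [0,0,-0.17],"claw": 0},{"dp": [0.87,-0.98,1],"turn": [0,0,-0.17],"claw": 0}]}}

```text
t: 24.22
ee_pos: [448.0, 251.8, 175.6]
orientation: [-1.494, 0.551, -0.562]
ft_force: [-0.2, -0.3, -1.1]
width: 26.1
```

Request:
{"api": "jog_arm", "payload": {"steps": [{"dp": [0.1,-0.1,0],"turn": [0,0,-0.035],"claw": 0},{"dp": [0.4,-0.3,0],"turn": [0,0,-0.07],"claw": 0},{"dp": [0.7,-0.6,0],"turn": [0,0,-0.105],"claw": 0},{"dp": [0.87,-0.98,0],"turn": [0,0,-0.14],"claw": 0},{"dp": [0.87,-0.98,0],"turn": [0,0,-0.17],"claw": 0},{"dp": [0.87,-0.98,0],"turn": [0,0,-0.17],"claw": 0}]}}

```text
t: 24.72
ee_pos: [517.6, 172.7, 174.8]
orientation: [-1.344, 0.962, -0.973]
ft_force: [-0.9, 0.8, -1.7]
width: 25.4
```

```bash
python3 -c "
from meas import *
st(); save('wrist','w15')"
```

```text
t 24.72 pos [517.6 172.7 174.8] toolx yaw -71.5 tooly [ 0.006 -0.003 -1.   ] F [-0.9  0.8 -1.7] w 25.4 q1 0.30 q6 1.55
```

View pics/w15.png

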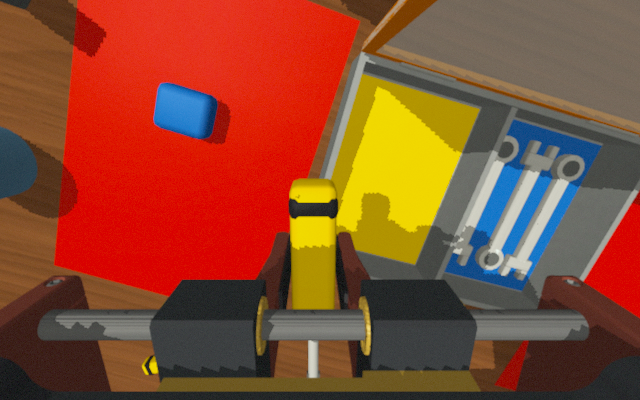

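Request:
{"api": "jog_arm", "payload": {"steps": [{"dp": [0.3,-0.4,0],"turn": [0,0,-0.035],"claw": 0},{"dp": [0.6,-0.8,0],"turn": [0,0,-0.07],"claw": 0},{"dp": [0.82,-0.98,0],"turn": [0,0,-0.085],"claw": 0},{"dp": [0.82,-0.98,0],"turn": [0,0,-0.085],"claw": 0},{"dp": [0.82,-0.98,0],"turn": [0,0,-0.085],"claw": 0},{"dp": [0.82,-0.98,0],"turn": [0,0,-0.085],"claw": 0}]}}

```text
t: 25.27
ee_pos: [581.4, 96.4, 174.3]
orientation: [-1.24, 1.156, -1.165]
ft_force: [0.2, 0.9, -1.3]
width: 25.6
```

Request:
{"api": "jog_arm", "payload": {"steps": [{"dp": [0,0,-0.4],"turn": [0,0,0],"claw": 0},{"dp": [0,0,-0.8],"turn": [0,0,0],"claw": 0},{"dp": [0,0,-1],"turn": [0,0,0],"claw": 0},{"dp": [0,0,-1],"turn": [0,0,0],"claw": 0}]}}

```text
t: 25.6
ee_pos: [577.3, 97.6, 90.6]
orientation: [-1.249, 1.157, -1.158]
ft_force: [-0.9, -0.6, -1.3]
width: 25.7
```

```bash
python3 -c "
from meas import *
st(); save('wrist','w16')"
```

```text
t 25.60 pos [577.3  97.6  90.6] toolx yaw -85.9 tooly [-0.004 -0.005 -1.   ] F [-0.9 -0.6 -1.3] w 25.7 q1 0.15 q6 1.65
```

View pics/w16.png

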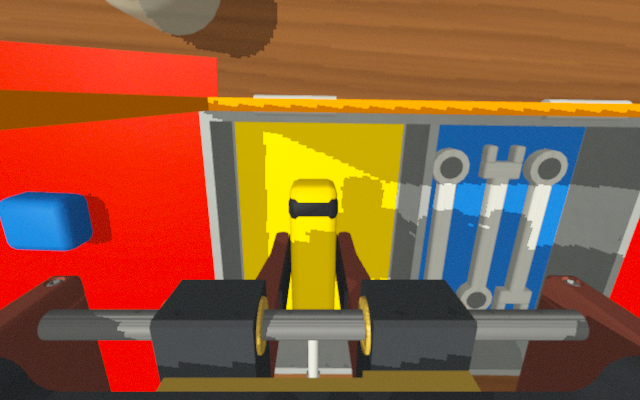

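Request:
{"api": "jog_arm", "payload": {"steps": [{"dp": [0,-0.04,-0.3],"turn": [0,0,0],"claw": 0},{"dp": [0,-0.04,-0.6],"turn": [0,0,0],"claw": 0},{"dp": [0,-0.04,-0.86],"turn": [0,0,0],"claw": 0},{"dp": [0,-0.04,-0.86],"turn": [0,0,0],"claw": 0},{"dp": [0,-0.04,-0.86],"turn": [0,0,0],"claw": 0},{"dp": [0,-0.04,-0.86],"turn": [0,0,0],"claw": 0.45},{"dp": [0,-0.04,-0.86],"turn": [0,0,0],"claw": 0.5},{"dp": [0,-0.04,-0.86],"turn": [0,0,0],"claw": 0.5},{"dp": [0,-0.04,-0.86],"turn": [0,0,0],"claw": 0.5},{"dp": [0,-0.04,-0.5],"turn": [0,0,0],"claw": 0.5},{"dp": [0,-0.04,0],"turn": [0,0,0],"claw": 0.5},{"dp": [0,-0.04,0.5],"turn": [0,0,0],"claw": 0.5}]}}

```text
t: 26.65
ee_pos: [578.0, 94.2, 133.5]
orientation: [-1.248, 1.158, -1.159]
ft_force: [1.2, 0.6, 0.1]
width: 44.1
```

Request:
{"api": "jog_arm", "payload": {"steps": [{"dp": [-0.2,0,0.4],"turn": [0,0,0],"claw": 0.3},{"dp": [-0.5,0,0.8],"turn": [0,0,0],"claw": 0},{"dp": [-0.5,0,1],"turn": [0,0,0],"claw": 0},{"dp": [-0.5,0,1],"turn": [0,0,0],"claw": 0}]}}

```text
t: 26.98
ee_pos: [539.6, 94.6, 218.3]
orientation: [-1.241, 1.152, -1.162]
ft_force: [1.3, -0.1, 0.7]
width: 21.1
```

```bash
python3 wl.py w17; python3 -c "
from meas import *
save('scene','s17')"
```

```text
t 26.98 pos [539.6  94.6 218.3] toolx yaw -86.0 tooly [ 0.005 -0.004 -1.   ] F [ 1.3 -0.1  0.7] w 21.1 q1 0.15 q6 1.66
white
1658 px [435. 158.] z 12-18 med 17 rect 563 -56 size 156 29 ang 3.5 mean [572. -54.]
1616 px [401. 166.] z 12-18 med 17 rect 558 -14 size 154 29 ang 4.0 mean [559. -13.]
1627 px [463. 167.] z 12-18 med 17 rect 563 -92 size 156 29 ang 3.1 mean [564. -91.]
229 px [314. 203.] z 21-23 med 22 rect 507 90 size 60 6 ang 4.0 mean [507.  91.]
yellow
15435 px [315. 157.] z 6-31 med 7 rect 552 92 size 192 135 ang 3.3 mean [560.  93.]
blue
8330 px [436. 158.] z 6-8 med 7 rect 560 -59 size 192 126 ang 3.3 mean [569. -59.]
1932 px [127. 154.] z 13-31 med 29 rect 553 315 size 45 63 ang 1.7 mean [554. 315.]
```

View pics/w17.png

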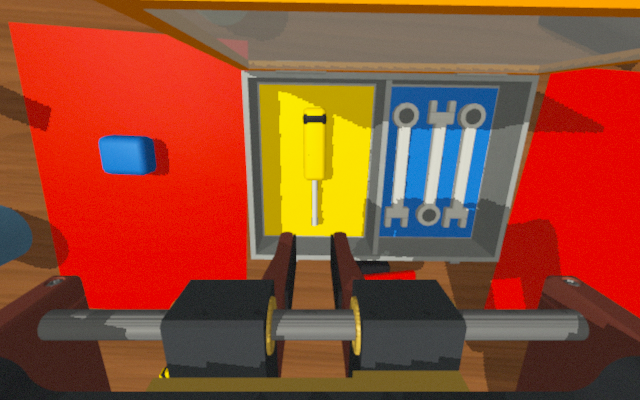

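View pics/s17.png

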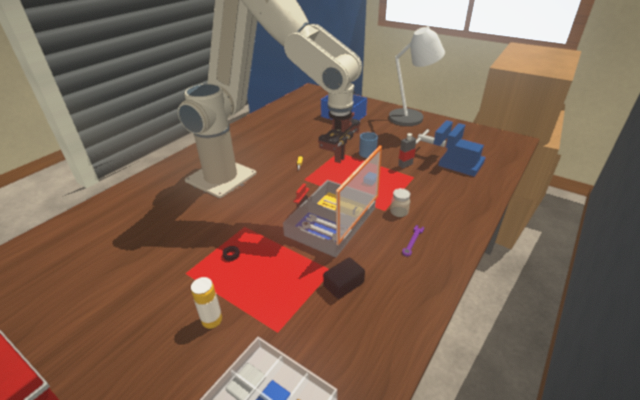

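All four tools are in: the driver at (314,165) in yellow and three spanners in blue. Next I close the lid: go over it and come down behind it.

Request:
{"api": "jog_arm", "payload": {"steps": [{"dp": [0,0,0.4],"turn": [0,0,0],"claw": 0},{"dp": [0,0,0.8],"turn": [0,0,0],"claw": 0},{"dp": [0,0,1],"turn": [0,0,0],"claw": 0},{"dp": [0,0,1],"turn": [0,0,0],"claw": 0}]}}

```text
t: 27.42
ee_pos: [540.5, 94.4, 296.3]
orientation: [-1.242, 1.153, -1.162]
ft_force: [0.8, -0.5, 0.6]
width: 0.3
```

Request:
{"api": "jog_arm", "payload": {"steps": [{"dp": [0,-0.3,0.25],"turn": [0,0,0],"claw": 0},{"dp": [0,-0.6,0.3],"turn": [0,0,0],"claw": 0},{"dp": [0,-0.9,0.3],"turn": [0,0,0],"claw": 0},{"dp": [0,-0.9,0.3],"turn": [0,0,0],"claw": 0}]}}

```text
t: 27.75
ee_pos: [540.0, 19.5, 317.9]
orientation: [-1.244, 1.157, -1.163]
ft_force: [-0.5, -0.0, 0.4]
width: 0.1
```

Request:
{"api": "jog_arm", "payload": {"steps": [{"dp": [0.4,0,0],"turn": [0,0,0],"claw": 0},{"dp": [0.8,0,0],"turn": [0,0,0],"claw": 0},{"dp": [0.98,0,0],"turn": [0,0,0],"claw": 0},{"dp": [0.98,0,0],"turn": [0,0,0],"claw": 0}]}}

```text
t: 28.08
ee_pos: [620.3, 19.8, 314.5]
orientation: [-1.246, 1.159, -1.161]
ft_force: [-1.1, 0.6, -0.5]
width: 0.4
```

```bash
python3 -c "
from meas import *
st(); save('wrist','w18'); save('scene','s18')"
```

```text
t 28.08 pos [620.3  19.8 314.5] toolx yaw -86.1 tooly [-0.003 -0.005 -1.   ] F [-1.1  0.6 -0.5] w 0.4 q1 0.02 q6 1.52
```

View pics/w18.png

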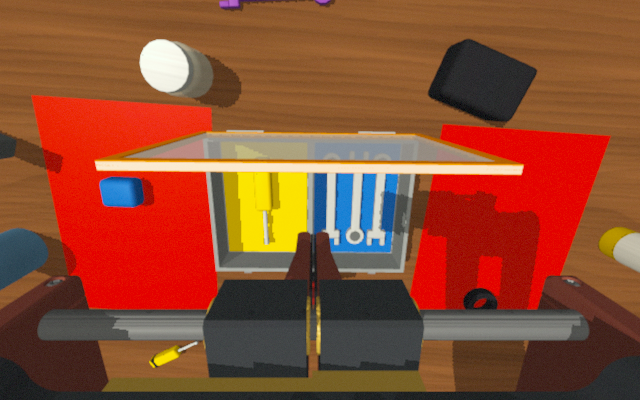

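View pics/s18.png

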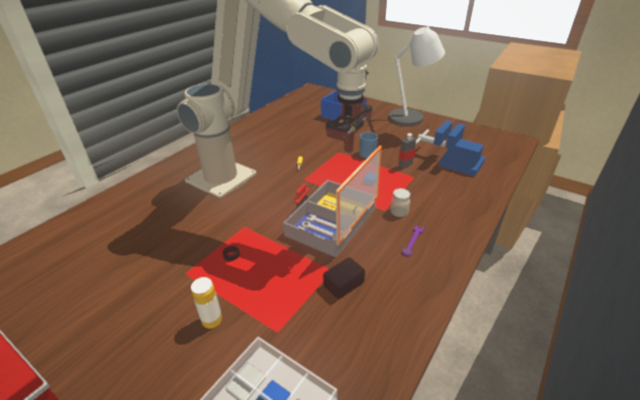

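```bash
python3 -c "
from meas import *
img,W,H,S,V=comps('w18')
m=(W[...,2]>255)&(W[...,2]<285); m[230:]=0
P=W[m]; print(m.sum(), np.percentile(P,[2,50,98],axis=0).round(1))
k=abs(P[:,1]-20)<30; print(np.percentile(P[k],[2,50,98],axis=0).round(1))
"
```

```text
5591 [[ 652.4 -118.7  260.1]
 [ 662.9   26.6  269.1]
 [ 673.4  169.7  270.5]]
[[658.3  -8.7 260.1]
 [663.5  19.6 269.1]
 [667.6  48.9 270.5]]
```

Request:
{"api": "jog_arm", "payload": {"steps": [{"dp": [0.4,0,0.02],"turn": [0,0,0],"claw": 0},{"dp": [0.8,0,0.02],"turn": [0,0,0],"claw": 0},{"dp": [0.98,0,0.02],"turn": [0,0,0],"claw": 0},{"dp": [0.98,0,0.02],"turn": [0,0,0],"claw": 0}]}}

```text
t: 28.52
ee_pos: [696.8, 20.2, 315.1]
orientation: [-1.248, 1.161, -1.16]
ft_force: [-0.8, -0.5, -0.2]
width: 0.4
```

Request:
{"api": "jog_arm", "payload": {"steps": [{"dp": [0.3,0,0],"turn": [0,0,0],"claw": 0},{"dp": [0.3,0,0],"turn": [0,0,0],"claw": 0},{"dp": [0.3,0,0],"turn": [0,0,0],"claw": 0},{"dp": [0.3,0,0],"turn": [0,0,0],"claw": 0}]}}

```text
t: 28.85
ee_pos: [719.1, 20.4, 314.7]
orientation: [-1.25, 1.162, -1.159]
ft_force: [0.5, -0.2, -0.2]
width: 0.5
```

```bash
python3 -c "
from meas import *
st(); save('wrist','w19'); save('scene','s19')"
```

```text
t 28.85 pos [719.1  20.4 314.7] toolx yaw -86.1 tooly [-0.007 -0.005 -1.   ] F [ 0.5 -0.2 -0.2] w 0.5 q1 0.01 q6 1.52
```

View pics/s19.png

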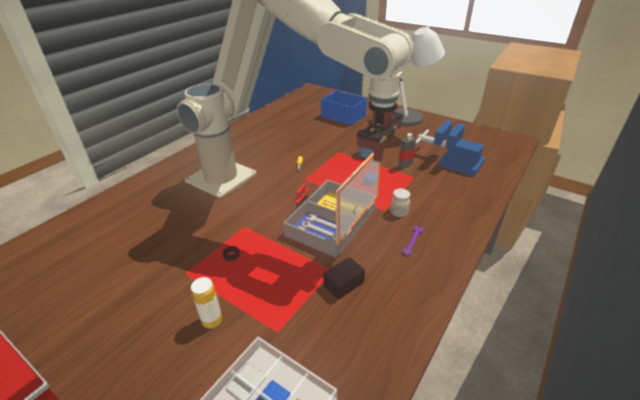

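The lid's top edge is at x≈664, z≈270 (upright). The fingers are behind and clear of it, so I lower and sweep the lid shut.

Request:
{"api": "jog_arm", "payload": {"steps": [{"dp": [0,0,-0.3],"turn": [0,0,0],"claw": 0},{"dp": [0,0,-0.6],"turn": [0,0,0],"claw": 0},{"dp": [0,0,-0.92],"turn": [0,0,0],"claw": 0},{"dp": [0,0,-0.92],"turn": [0,0,0],"claw": 0}]}}

```text
t: 29.28
ee_pos: [715.7, 20.3, 236.6]
orientation: [-1.255, 1.167, -1.155]
ft_force: [-1.4, -0.4, -1.4]
width: 0.7
```

Request:
{"api": "jog_arm", "payload": {"steps": [{"dp": [-0.15,0,0],"turn": [0,0,0],"claw": 0},{"dp": [-0.3,0,0],"turn": [0,0,0],"claw": 0},{"dp": [-0.45,0,0],"turn": [0,0,0],"claw": 0},{"dp": [-0.6,0,0],"turn": [0,0,0],"claw": 0},{"dp": [-0.72,0,0],"turn": [0,0,0],"claw": 0},{"dp": [-0.72,0,0],"turn": [0,0,0],"claw": 0}]}}

```text
t: 29.78
ee_pos: [657.0, 20.2, 238.2]
orientation: [-1.254, 1.167, -1.155]
ft_force: [1.0, -0.2, 0.2]
width: 0.7
```

```bash
python3 -c "
from meas import *
st(); save('scene','s20')"
```

```text
t 29.78 pos [657.   20.2 238.2] toolx yaw -86.1 tooly [-0.014 -0.005 -1.   ] F [ 1.  -0.2  0.2] w 0.7 q1 0.02 q6 1.52
```

View pics/s20.png

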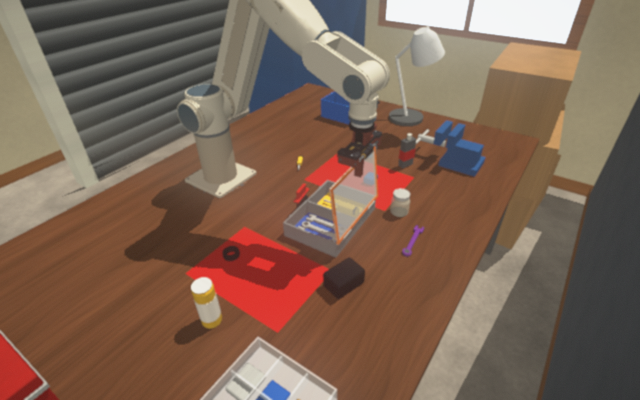

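The lid is tipping forward ahead of the fingers, so I continue the arc.

Request:
{"api": "jog_arm", "payload": {"steps": [{"dp": [-0.15,0,-0.02],"turn": [0,0,0],"claw": 0},{"dp": [-0.3,-0.02,-0.05],"turn": [0,0,0],"claw": 0},{"dp": [-0.45,-0.02,-0.09],"turn": [0,0,0],"claw": 0},{"dp": [-0.6,-0.03,-0.14],"turn": [0,0,0],"claw": 0},{"dp": [-0.75,-0.04,-0.19],"turn": [0,0,0],"claw": 0},{"dp": [-0.85,-0.05,-0.24],"turn": [0,0,0],"claw": 0},{"dp": [-0.85,-0.05,-0.24],"turn": [0,0,0],"claw": 0}]}}

```text
t: 30.42
ee_pos: [588.6, 16.3, 218.7]
orientation: [-1.255, 1.168, -1.155]
ft_force: [0.3, -0.2, -0.0]
width: 1.0
```

Request:
{"api": "jog_arm", "payload": {"steps": [{"dp": [-0.13,-0.01,-0.08],"turn": [0,0,0],"claw": 0},{"dp": [-0.26,-0.02,-0.17],"turn": [0,0,0],"claw": 0},{"dp": [-0.39,-0.02,-0.26],"turn": [0,0,0],"claw": 0},{"dp": [-0.5,-0.03,-0.37],"turn": [0,0,0],"claw": 0},{"dp": [-0.61,-0.04,-0.48],"turn": [0,0,0],"claw": 0},{"dp": [-0.72,-0.05,-0.6],"turn": [0,0,0],"claw": 0},{"dp": [-0.72,-0.05,-0.6],"turn": [0,0,0],"claw": 0}]}}

```text
t: 31.0
ee_pos: [529.5, 12.3, 169.4]
orientation: [-1.257, 1.17, -1.153]
ft_force: [-0.1, -0.0, -0.2]
width: 0.2
```

```bash
python3 -c "
from meas import *
st(); save('scene','s21')"
```

```text
t 31.00 pos [529.5  12.3 169.4] toolx yaw -86.1 tooly [-0.018 -0.005 -1.   ] F [-0.1 -0.  -0.2] w 0.2 q1 0.00 q6 1.51
```

View pics/s21.png

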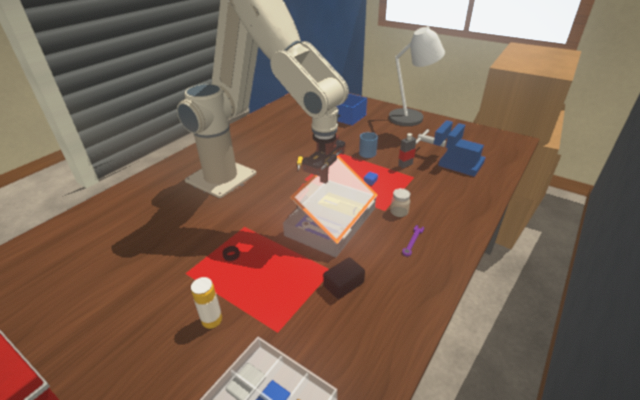

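The lid is down to about 35°, so I keep pushing down.

Request:
{"api": "jog_arm", "payload": {"steps": [{"dp": [-0.08,0,-0.12],"turn": [0,0,0],"claw": 0},{"dp": [-0.16,-0.01,-0.24],"turn": [0,0,0],"claw": 0},{"dp": [-0.22,-0.01,-0.36],"turn": [0,0,0],"claw": 0},{"dp": [-0.28,-0.02,-0.48],"turn": [0,0,0],"claw": 0},{"dp": [-0.33,-0.02,-0.62],"turn": [0,0,0],"claw": 0},{"dp": [-0.37,-0.02,-0.74],"turn": [0,0,0],"claw": 0},{"dp": [-0.37,-0.02,-0.74],"turn": [0,0,0],"claw": 0}]}}

```text
t: 31.63
ee_pos: [499.4, 10.7, 109.2]
orientation: [-1.259, 1.172, -1.152]
ft_force: [-1.0, -0.3, 1.6]
width: 0.5
```

Request:
{"api": "jog_arm", "payload": {"steps": [{"dp": [-0.02,0,-0.12],"turn": [0,0,0],"claw": 0},{"dp": [-0.04,0,-0.24],"turn": [0,0,0],"claw": 0},{"dp": [-0.06,0,-0.36],"turn": [0,0,0],"claw": 0},{"dp": [-0.06,0,-0.46],"turn": [0,0,0],"claw": 0},{"dp": [-0.06,0,-0.52],"turn": [0,0,0],"claw": 0},{"dp": [-0.06,0,-0.55],"turn": [0,0,0],"claw": 0},{"dp": [-0.06,0,-0.55],"turn": [0,0,0],"claw": 0}]}}

```text
t: 32.22
ee_pos: [494.0, 10.7, 66.9]
orientation: [-1.26, 1.173, -1.151]
ft_force: [-9.3, -0.3, 31.7]
width: 0.2
```

```bash
python3 -c "
from meas import *
st(); save('scene','s22')"
```

```text
t 32.22 pos [494.   10.7  66.9] toolx yaw -86.1 tooly [-0.022 -0.005 -1.   ] F [-9.3 -0.3 31.7] w 0.2 q1 0.00 q6 1.51
```

View pics/s22.png

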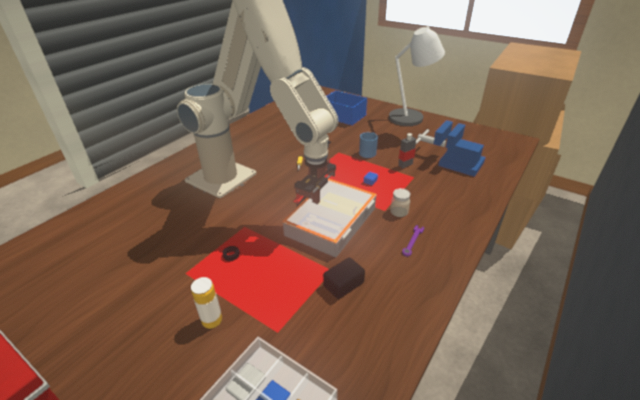

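The lid is shut: TCP at z 66.9 with 32 N of contact. Now I back off and go above the turnbutton with the jaws turned to its fin.

Request:
{"api": "jog_arm", "payload": {"steps": [{"dp": [0,0,0.4],"turn": [0,0,0],"claw": 0},{"dp": [0,0,0.8],"turn": [0,0,0],"claw": 0.3},{"dp": [0,0,1],"turn": [0,0,0],"claw": 0.6},{"dp": [0,0,1],"turn": [0,0,0],"claw": 0.6}]}}

```text
t: 32.6
ee_pos: [496.3, 10.8, 150.0]
orientation: [-1.255, 1.168, -1.154]
ft_force: [0.4, -0.2, -0.7]
width: 16.9
```

Request:
{"api": "jog_arm", "payload": {"steps": [{"dp": [-0.1,0,0.2],"turn": [0,0,0.038],"claw": 0.6},{"dp": [-0.2,0,0.4],"turn": [0,0,0.076],"claw": 0.6},{"dp": [-0.3,0,0.4],"turn": [0,0,0.114],"claw": 0.6},{"dp": [-0.4,0,0.4],"turn": [0,0,0.152],"claw": 0.6},{"dp": [-0.4,0,0.4],"turn": [0,0,0.19],"claw": 0.6},{"dp": [-0.4,0,0.4],"turn": [0,0,0.228],"claw": 0.6},{"dp": [-0.4,0,0.4],"turn": [0,0,0.266],"claw": 0.6},{"dp": [-0.4,0,0.4],"turn": [0,0,0.266],"claw": 0.6}]}}

```text
t: 33.27
ee_pos: [463.6, 10.8, 180.8]
orientation: [-1.525, 0.523, -0.517]
ft_force: [0.2, 0.6, -0.5]
width: 52.3
```

Request:
{"api": "jog_arm", "payload": {"steps": [{"dp": [-0.1,0,0],"turn": [0,0,0.038],"claw": 0.6},{"dp": [-0.2,0,0],"turn": [0,0,0.076],"claw": 0.6},{"dp": [-0.3,0,0],"turn": [0,0,0.114],"claw": 0.6},{"dp": [-0.4,0,0],"turn": [0,0,0.152],"claw": 0.6},{"dp": [-0.4,0,0],"turn": [0,0,0.19],"claw": 0.6},{"dp": [-0.4,0,0],"turn": [0,0,0.228],"claw": 0.6},{"dp": [-0.4,0,0],"turn": [0,0,0.266],"claw": 0.6},{"dp": [-0.4,0,0],"turn": [0,0,0.266],"claw": 0.6}]}}

```text
t: 33.93
ee_pos: [431.1, 10.9, 180.0]
orientation: [-1.583, -0.138, 0.135]
ft_force: [0.1, 0.2, 0.0]
width: 53.2
```

```bash
python3 -c "
from meas import *
st(); save('wrist','w23'); save('top','t23')
img,W,H,S,V=comps('w23')
for lo,hi in ((98,115),(68,82)):
  blob('w23',((H<5)|(H>174))&(S>150)&(V>80)&(W[...,2]>lo)&(W[...,2]<hi),60)
"
```

```text
t 33.93 pos [431.1  10.9 180. ] toolx yaw 10.0 tooly [ 0.004 -0.017 -1.   ] F [0.1 0.2 0. ] w 53.2 q1 0.01 q6 -0.15
946 px [308. 203.] z 103-105 med 104 rect 427 13 size 11 60 ang 10.1 mean [427.  14.]
1144 px [310. 183.] z 73-75 med 74 rect 427 13 size 21 92 ang 10.4 mean [427.  23.]
```

View pics/w23.png

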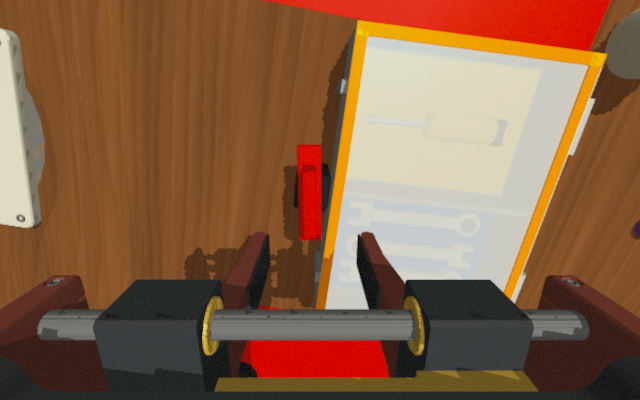

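View pics/t23.png

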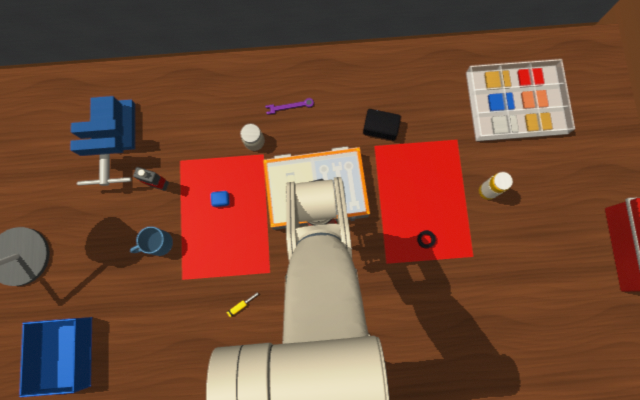

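The fin is centred at about (428,13), yaw 10°, top at z≈104. The lid lies flat over all four tools. I pinch the fin.

Request:
{"api": "jog_arm", "payload": {"steps": [{"dp": [-0.03,0.02,-0.3],"turn": [0.005,0.001,0],"claw": 0.5},{"dp": [-0.03,0.02,-0.6],"turn": [0.005,0.001,0],"claw": 0.5},{"dp": [-0.03,0.02,-0.6],"turn": [0.005,0.001,0],"claw": 0.45},{"dp": [-0.03,0.02,-0.6],"turn": [0.005,0.001,0],"claw": 0.45}]}}

```text
t: 34.37
ee_pos: [427.9, 12.4, 131.4]
orientation: [-1.568, -0.126, 0.131]
ft_force: [-0.4, 0.4, -0.5]
width: 39.8
```

Request:
{"api": "jog_arm", "payload": {"steps": [{"dp": [0,0,-0.2],"turn": [0,0,0],"claw": 0.4},{"dp": [0,0,-0.4],"turn": [0,0,0],"claw": 0.4},{"dp": [0,0,-0.53],"turn": [0,0,0],"claw": 0.4},{"dp": [0,0,-0.53],"turn": [0,0,0],"claw": 0.4},{"dp": [0,0,-0.53],"turn": [0,0,0],"claw": 0.2},{"dp": [0,0,-0.53],"turn": [0,0,0],"claw": 0},{"dp": [0,0,-0.53],"turn": [0,0,0],"claw": 0},{"dp": [0,0,-0.53],"turn": [0,0,0],"claw": 0},{"dp": [0,0,-0.53],"turn": [0,0,0],"claw": 0}]}}

```text
t: 35.12
ee_pos: [427.6, 12.4, 89.7]
orientation: [-1.568, -0.126, 0.131]
ft_force: [-3.8, -1.2, 7.7]
width: 11.7
```

```bash
python3 -c "
from meas import *
st(); save('wrist','w24')
"
```

```text
t 35.12 pos [427.6  12.4  89.7] toolx yaw 9.4 tooly [-0.003 -0.001 -1.   ] F [-3.8 -1.2  7.7] w 11.7 q1 0.00 q6 -0.16
```

View pics/w24.png

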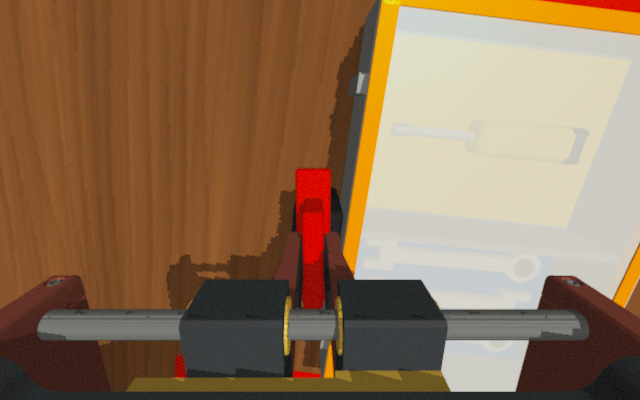

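The fin is pinched (width 11.7). I turn it counter-clockwise in two halves.

Request:
{"api": "jog_arm", "payload": {"steps": [{"dp": [0,0,0],"turn": [0,0,0.03],"claw": 0},{"dp": [0,0,0],"turn": [0,0,0.06],"claw": 0},{"dp": [0,0,0],"turn": [0,0,0.09],"claw": 0},{"dp": [0,0,0],"turn": [0,0,0.12],"claw": 0},{"dp": [0,0,0],"turn": [0,0,0.15],"claw": 0},{"dp": [0,0,0],"turn": [0,0,0.18],"claw": 0},{"dp": [0,0,0],"turn": [0,0,0.21],"claw": 0},{"dp": [0,0,0],"turn": [0,0,0.24],"claw": 0},{"dp": [0,0,0],"turn": [0,0,0.24],"claw": 0}]}}

```text
t: 35.92
ee_pos: [426.9, 12.0, 89.8]
orientation: [-1.45, -0.716, 0.722]
ft_force: [-2.3, -3.9, -3.0]
width: 11.6
```

```bash
python3 -c "
from meas import *
st(); save('wrist','w25'); print(ctrl.get_obs()['moment'])
"
```

```text
t 35.92 pos [426.9  12.   89.8] toolx yaw 52.8 tooly [-0.003 -0.003 -1.   ] F [-2.3 -3.9 -3. ] w 11.6 q1 0.00 q6 -0.91
[-0.73166994  0.43060677  0.03989895]
```

View pics/w25.png

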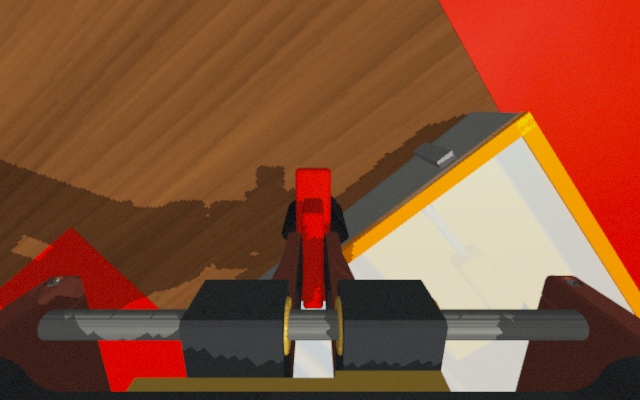

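Request:
{"api": "jog_arm", "payload": {"steps": [{"dp": [0,0,0],"turn": [0,0,0.03],"claw": 0},{"dp": [0,0,0],"turn": [0,0,0.06],"claw": 0},{"dp": [0,0,0],"turn": [0,0,0.09],"claw": 0},{"dp": [0,0,0],"turn": [0,0,0.12],"claw": 0},{"dp": [0,0,0],"turn": [0,0,0.15],"claw": 0},{"dp": [0,0,0],"turn": [0,0,0.18],"claw": 0},{"dp": [0,0,0],"turn": [0,0,0.21],"claw": 0},{"dp": [0,0,0],"turn": [0,0,0.235],"claw": 0},{"dp": [0,0,0],"turn": [0,0,0.235],"claw": 0},{"dp": [0,0,0],"turn": [0,0,0.235],"claw": 0}]}}

```text
t: 36.8
ee_pos: [426.6, 11.4, 89.9]
orientation: [-1.174, -1.265, 1.271]
ft_force: [-1.2, -7.2, -4.2]
width: 11.5
```

```bash
python3 -c "
from meas import *
st(); save('wrist','w26'); print(ctrl.get_obs()['moment'])
"
```

```text
t 36.80 pos [426.6  11.4  89.9] toolx yaw 94.6 tooly [-0.    -0.005 -1.   ] F [-1.2 -7.2 -4.2] w 11.5 q1 0.00 q6 -1.64
[-1.36513231  0.15741392 -0.4580088 ]
```

View pics/w26.png

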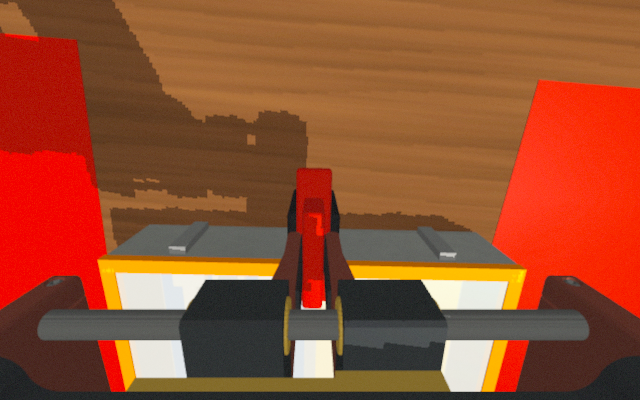

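The turnbutton is at its stop (counter-moment −0.46 N m). I release and lift clear.

Request:
{"api": "jog_arm", "payload": {"steps": [{"dp": [0,0,0],"turn": [0,0,0],"claw": 0.4},{"dp": [0,0,0],"turn": [0,0,0],"claw": 0.4},{"dp": [0,0,0],"turn": [0,0,0],"claw": 0.4},{"dp": [0,0,0],"turn": [0,0,0],"claw": 0.4},{"dp": [0,0,0],"turn": [0,0,0],"claw": 0.4},{"dp": [0,0,0.3],"turn": [0,0,0],"claw": 0.4},{"dp": [0,0,0.7],"turn": [0,0,0],"claw": 0.4},{"dp": [0,0,1],"turn": [0,0,0],"claw": 0.4},{"dp": [0,0,1],"turn": [0,0,0],"claw": 0.4}]}}

```text
t: 37.6
ee_pos: [429.5, 11.5, 173.8]
orientation: [-1.18, -1.27, 1.268]
ft_force: [2.1, -0.1, -0.5]
width: 35.3
```

Request:
{"api": "jog_arm", "payload": {"steps": [{"dp": [0,0.3,0.3],"turn": [0,0,0],"claw": 0.4},{"dp": [0,0.6,0.6],"turn": [0,0,0],"claw": 0.4},{"dp": [0,0.95,0.95],"turn": [0,0,0],"claw": 0.4},{"dp": [0,0.95,0.95],"turn": [0,0,0],"claw": 0.4}]}}

```text
t: 37.93
ee_pos: [432.3, 91.1, 254.1]
orientation: [-1.183, -1.279, 1.263]
ft_force: [1.1, 0.1, 0.7]
width: 34.8
```

Request:
{"api": "jog_arm", "payload": {"steps": [{"dp": [0,0.4,0],"turn": [0,0,0],"claw": 0.4},{"dp": [0,0.8,0],"turn": [0,0,0],"claw": 0.4},{"dp": [0,0.98,0],"turn": [0,0,0],"claw": 0.4},{"dp": [0,0.98,0],"turn": [0,0,0],"claw": 0.4}]}}

```text
t: 38.27
ee_pos: [432.1, 171.6, 253.4]
orientation: [-1.181, -1.28, 1.265]
ft_force: [0.0, -0.2, -0.0]
width: 35.2
```

Request:
{"api": "jog_arm", "payload": {"steps": [{"dp": [0,0.4,0],"turn": [0,0,0],"claw": 0.4},{"dp": [0,0.8,0],"turn": [0,0,0],"claw": 0.4},{"dp": [0,0.98,0],"turn": [0,0,0],"claw": 0.4},{"dp": [0,0.98,0],"turn": [0,0,0],"claw": 0.4}]}}

```text
t: 38.6
ee_pos: [432.1, 251.5, 252.6]
orientation: [-1.18, -1.281, 1.266]
ft_force: [-0.1, -0.7, -1.2]
width: 34.9
```

```bash
python3 -c "
from meas import *
st(); save('top','t27'); save('scene','s27')
img,W,H,S,V=comps('t27')
reg=np.zeros(H.shape,bool); reg[190:270,290:350]=1
blob('t27',((H<5)|(H>174))&(S>150)&(V>80)&(W[...,2]>60)&reg,30)
print('lid orange'); m=(H>8)&(H<22)&(S>180)&(V>150)&(W[...,2]>40)&(W[...,2]<100); m[:130]=0;m[250:]=0; m[:,:255]=0;m[:,380:]=0
print(np.nanpercentile(W[m],[5,50,95],axis=0).round(1)); blob('t27',m,30)
P=W[m]; P=P[~np.isnan(P[:,0])]; print(np.linalg.lstsq(np.c_[P[:,:2],np.ones(len(P))],P[:,2],rcond=None)[0])
cv2.imwrite('pics/t27b.png',cv2.resize(img[120:280,160:480],None,fx=2.4,fy=2.4,interpolation=cv2.INTER_CUBIC)[:,:,::-1])
"
```

```text
t 38.60 pos [432.1 251.5 252.6] toolx yaw 94.9 tooly [ 0.015 -0.001 -1.   ] F [-0.1 -0.7 -1.2] w 34.9 q1 0.51 q6 -1.14
219 px [321. 228.] z 71-109 med 79 rect 427 12 size 92 24 ang 2.6 mean [426.  12.]
lid orange
[[ 447.5 -131.2   63.3]
 [ 535.6   -2.7   69. ]
 [ 659.7  166.8   74.5]]
808 px [319. 189.] z 63-75 med 69 rect 555 18 size 212 300 ang 3.3 mean [547.   9.]
[-4.96504303e-04 -7.50849547e-04  6.92206988e+01]
```

View pics/t27b.png

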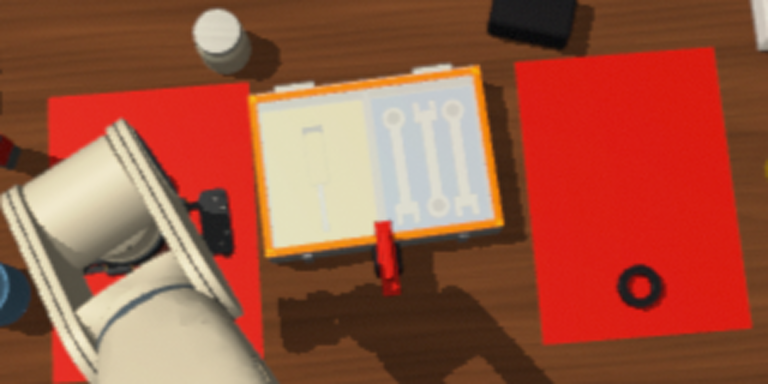

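View pics/s27.png

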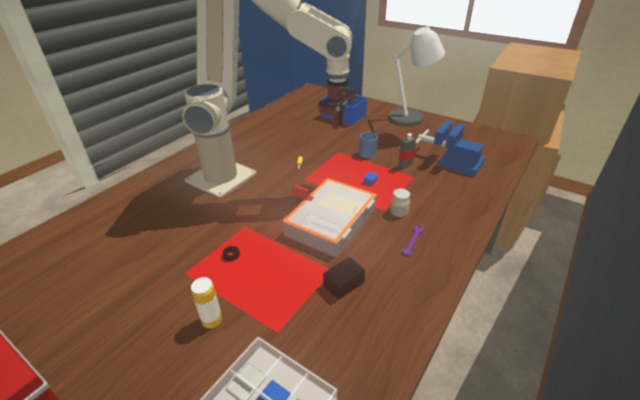

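The lid is flat (slope ≈0, height ≈69). The bar is along the case's x axis (2.6° against the case's 3.2°) with its end over the lid edge, and all tools are visible through the lid. The gripper is clear, so I hand in.

```bash
python3 -c "
from meas import *
print(ctrl.close_job()); st()"
```

```text
the job is handed in; nothing more can be done
None
the job is handed in; nothing more can be done
```

The job is done and handed in at about 39 s on the robot's clock. Only four of the tools were there: the full-size yellow screwdriver and three spanners. The screwdriver is in the yellow compartment and the spanners are in the blue one; the lid is shut and the turnbutton turned to its stop.

- **Last checks:**
  - All four tools show through the lid in their compartments.
  - The lid border is flat at about 69 mm, where 67 mm is expected.
  - The turnbutton bar lies at 2.6° against the case's 3.2°, so about 1.56 rad.
  - The gripper was clear of everything.
- **One thing went wrong:** the first grasp on the third spanner closed just above it. I saw the zero opening and repeated it lower, and it held.
- **Left alone:** the bystanders, the small yellow screwdriver and the purple spanner were not handled. I did not measure the bystanders' positions at the end, but they look unmoved in the last pictures.

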